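# Clear the spent cells out of the counter scale

## Task

The counter scale is going over to mains power, so its spent batteries must come out. Take the flat key from the middle of the stamp stand, turn the slotted fastener on the battery cover a quarter turn anticlockwise with it, slide the cover fully open and drop every cell that is in the bay into the open used-battery tub. Then slide the cover fully shut, lock it again with the key, and leave the key standing fully home in its pocket in the stand; do not disturb the stamps or the other things on the counter.

Things in the scene. Friction and masses are not known exactly. Their poses are not given: they have to be found in the camera images.
- scale: Counter parcel scale, fixed: grey steel housing 412 x 312 mm, deck 66 mm above the counter, white enamel pan (206 mm across, rim 121 mm above the counter, centre at x = 280 mm) and a display on a stem (to 230 mm) on its rear half. Origin on the counter under the centre of the battery bay; x points to the rear (the way the cover opens), y to the left along the bay, z up.
- bay (a point): Centre of the battery bay at the height of a cell's axis (44 mm above the counter), axes as the scale's. Bay 108 mm (x) by 276 mm (y), floor 10 mm above the counter. Cells lie in a row, axes along y, at y = 102, 34, -34, -102 mm from here (some places empty), on a bed 34 mm wide, 27 mm above the counter, with 6 mm lips; brass plates 28 mm wide, tops 53 mm above the counter, part them.
- hatch (a joint): How far the battery cover has been slid, m: 0 = fully shut, 0.115 = fully open (stop). It slides along the scale's +x to open, against about 2 N of friction, and stays where it is left. The fastener's cam holds it shut (about 2 mm of play) unless turned fully open.
- hatch_grip (a point): Middle of the bar of the bow handle on the battery cover: steel bar of 12 mm diameter, 72 mm long, along the scale's y, its centre 27 mm above the cover's top and 98.5 mm above the counter. The black cover is 166 x 294 x 5 mm and reaches 62 mm in front of the bar and 104 mm behind it (towards the pan), sliding in under the pan. Axes as the scale's. Moves with the cover.
- lock (a joint): Angle of the slotted fastener, rad: 0 = locked, 1.571 = open (stops at both ends); grows anticlockwise seen from above. Stiff: about 0.06 N m, stays where it is left.
- lock_slot (a point): Centre of the slot's mouth, on the turning axis, 81.5 mm above the counter: a round steel head 46 mm across, 10 mm high on the cover, 80 mm behind (scale's +x) the handle bar. The slot crosses the whole head, 6 mm wide, 8 mm deep, along this point's own x (turns with it; along the scale's x when locked, along its y when open). z up.
- stand: Fixed walnut stamp stand 250 x 84 mm, 52 mm high; origin under its centre, x along its length. Four date stamps with red handles stand in its wells at x = +-53 and +-99.5 mm, their tops 119 mm above the counter. The key's pocket is in the middle.
- key_pocket (a point): Centre of the mouth of the key's pocket, level with the top of the stand, 52 mm above the counter: a slot 34 mm (stand's x) by 9 mm (stand's y), 42 mm deep. The key hangs in it by its handle's shoulder.
- key_grip (a point): Centre of the wooden handle of the flat key: 46 mm wide (key's x), 18 mm thick (y), 62 mm high (z); below it a steel blade 28 mm wide (x), 4 mm thick (y), 42 mm long. This point is 73 mm above the blade's lower edge. In the stand the key is upright with its x along the stand's x (either way round is right on return). 0.1 kg.
- key_tip (a point): Middle of the lower edge of the key's blade; axes as the key's.
- tub: Loose grey plastic used-battery tub, open above, 150 x 150 mm outside, 100 mm high, walls and floor 5 mm; origin under its centre, z up. 0.45 kg.
- cell0_mid (a point): Centre of a spent D cell (or None if that place is empty at the start): cylinder 34 mm in diameter, 61 mm long along its own y, about 0.135 kg, lying level.
- cell1_mid (a point): Centre of a spent D cell (or None if that place is empty at the start): cylinder 34 mm in diameter, 61 mm long along its own y, about 0.135 kg, lying level.
- cell2_mid (a point): Centre of a spent D cell (or None if that place is empty at the start): cylinder 34 mm in diameter, 61 mm long along its own y, about 0.135 kg, lying level.
- cell3_mid (a point): Centre of a spent D cell (or None if that place is empty at the start): cylinder 34 mm in diameter, 61 mm long along its own y, about 0.135 kg, lying level.
- stamp0: Date stamp with a red handle, 31 x 58 mm foot, 83 mm tall, loose in its well of the stand; leave alone. Origin under its foot.
- stamp1: Date stamp with a red handle, 31 x 58 mm foot, 83 mm tall, loose in its well of the stand; leave alone. Origin under its foot.
- stamp2: Date stamp with a red handle, 31 x 58 mm foot, 83 mm tall, loose in its well of the stand; leave alone. Origin under its foot.
- stamp3: Date stamp with a red handle, 31 x 58 mm foot, 83 mm tall, loose in its well of the stand; leave alone. Origin under its foot.
- jar: Glass jar 80 mm across, 120 mm high, at the back; leave alone. Origin under its centre.
- tapecutter: Steel tape cutter with a roll of tape, 75 x 190 mm, 118 mm high, at the back; leave alone. Origin under its centre.
Not all that is in view belongs to the job. Of the things that look like the part that bears key_grip, the smallest one is meant.

How it is judged:
On the way, in this order (a step that is already met when the one before it is completed fails the run):
1. The fastener is turned fully open with the key's blade in its slot (value of joint lock above 1.4 rad and distance between key_tip and lock_slot below 0.014 m and angle between key_grip's own z axis and vertical below 0.25 rad), for 0.1 s.
2. The cover is slid fully open (value of joint hatch above 0.105 m), for 0.2 s.
3. Every cell is in the tub (x of cell0_mid in the frame of tub between -0.074 and 0.074 m and y of cell0_mid in the frame of tub between -0.074 and 0.074 m and z of cell0_mid in the frame of tub between 0.003 and 0.098 m and x of cell1_mid in the frame of tub between -0.074 and 0.074 m and y of cell1_mid in the frame of tub between -0.074 and 0.074 m and z of cell1_mid in the frame of tub between 0.003 and 0.098 m and x of cell2_mid in the frame of tub between -0.074 and 0.074 m and y of cell2_mid in the frame of tub between -0.074 and 0.074 m and z of cell2_mid in the frame of tub between 0.003 and 0.098 m and x of cell3_mid in the frame of tub between -0.074 and 0.074 m and y of cell3_mid in the frame of tub between -0.074 and 0.074 m and z of cell3_mid in the frame of tub between 0.003 and 0.098 m), for 0.2 s.
4. The cover is slid fully shut (value of joint hatch below 0.005 m), for 0.2 s.
5. The fastener is turned fully locked with the key's blade in its slot (value of joint lock below 0.15 rad and distance between key_tip and lock_slot below 0.014 m and angle between key_grip's own z axis and vertical below 0.25 rad), for 0.1 s.
At the end, for the whole second after the job is handed in: Every cell present lies at rest in the upright tub; the cover is shut to within 5 mm and the fastener locked to within 10 degrees; the key stands upright (within 7 degrees) in its pocket, within 12 mm of its centre and 8 mm of fully home (all of step 3 and value of joint hatch below 0.005 m and value of joint lock below 0.17 rad and horizontal distance between key_grip and key_pocket below 0.012 m and angle between key_grip's own z axis and vertical below 0.12 rad and z of key_tip in the frame of key_pocket between -0.05 and -0.034 m and angle between tub's own z axis and vertical below 0.1 rad and linear speed of each of cell0, cell1, cell2, cell3 below 0.03 m/s); the robot touches nothing.
It fails at once if A date stamp is knocked out of place (over 40 mm) (distance of any of stamp0, stamp1, stamp2, stamp3 from where it was at the start of the episode above 0.04 m).
It fails at once if The jar or tape cutter is pushed over 40 mm (distance of any of jar, tapecutter from where it was at the start of the episode above 0.04 m).
It fails at once if The tub is tipped over (angle between tub's own z axis and vertical above 0.8 rad).
Of cell0, cell1, cell2, cell3 only 2 to 4 are there at a start; the rules pass over those that are not, and their reading is None.
At some moment in a run one of tub may be knocked a few centimetres aside while the robot is not near it.
It also fails if it takes over 210 s, if anything falls off the work surface, if the arm or the gripper's body presses on something with over 40 N, if the wrist force passes 120 N, or if a joint passes its speed limit or range.

## Robot

A 6-joint arm with a two-finger parallel gripper is mounted at the origin on the work surface. World frame = base frame: x ahead of the robot, y to its left, z up, the work surface at z = 0. Lengths are in m, angles in rad, forces in N, time in s.
With the tool pointing down it reaches from about 0.25 to 0.775 m from the base axis. Payload 4 kg.
Tool frame: the origin (TCP) lies midway between the tips of the shut fingers; the grasp point (between the pads) lies 19 mm behind it; z points along the fingers, y is the line along which they close (so a half turn about z gives the same grasp; the last joint's range is limited). The gripper opens to 94 mm and grips with 3 to 60 N. Pads are 16 mm wide; open, the fingers measure 119 mm over their backs; the gripper's body (75 mm by 177 mm) begins 78 mm behind the grasp point.
Start: joints at [-1.42, 0.087, 1.371, -0, 1.684, -0.103], TCP at [0.138, -0.532, 0.206] pointing down, gripper open.
Joint ranges: [-3.1, 3.1], [-0.76, 2.03], [0.27, 2.55], [-1.08, 4.22], [0.17, 2.65], [-2.57, 2.57]. Speed limits (rad/s): [2.79, 2.79, 3.14, 3.14, 3.14, 3.14].

## Interface

Orientations are given as [roll, pitch, yaw] about the fixed x, y, z axes, in that order (R = Rz(yaw) Ry(pitch) Rx(roll)).
In Python, from bench import get_obs, snapshot, close_job gives the robot as it stands. The module is installed in compiled form; this text tells all that it offers.
- The arm moves only by the tool drive_tool, never from a script. Its argument "commands" is a list of rows, each a list of 6 numbers: the shift along the tool's x, y, z in units of 0.04 m (1.0 is 0.04 m), then the turn, a rotation vector about the tool's x, y, z in units of 0.1 rad (1.0 is 0.1 rad). In form: [[dx, dy, dz, wx, wy, wz], ...]. A call has 1 to 20 rows; each row shifts and turns the commanded pose from where the row before left it, along the tool's axes as they then stand; what a row does not reach is not made up. A row lasts 1/8 s, in which the tool goes at most 62.5 mm and 10.7 degrees, less where a joint would pass 70% of its speed; a pose out of reach is approached as far as the arm can. A call with a number of a shift or a turn outside -1 to 1 is refused whole. A call with a gripper value outside its range is refused whole. "gripper" is the closure, from 0 (fully open) to 1 (shut), set as the call begins (left out, the last holds). The fingers move at their own pace and stop on an object; the grip force is fixed at half the most. Time passes only in rows, so rows that do not move let the fingers close. It gives the time, the measured TCP pose, the force, the opening and the grip force at its end, in the units of the state.
- get_obs(): the state, without advancing time (a new reading comes with each control period).
- snapshot(name): name is "scene" or "top" or "wrist"; returns a dict with "image" (420x560x3 uint8, blue, green, red), "range_z" (420x560 float32, m along the optical axis (not along the pixel's ray), 0 where there is no reading), "fx", "fy", "cx", "cy" (pixels), "rvec" (rotation vector, rad) and "tvec" (3), from world to camera coordinates, as OpenCV has them. Camera axes: x right, y down, z forward; pixel columns grow to the right and rows downward; lengths in m; the calibration is good to about 2 mm. A picture is of the moment at which its call begins.
- close_job(): hands the job in; it is judged then, once.
The state is a dict: "time": time; "joint_positions": joint angles; "qvel": joint speeds; "joint_torque": joint torques, N m; "tool_pos": TCP position; "ee_rot": TCP orientation; "wrist_force": force on the tool from outside, world axes, zero at the start; "wrist_torque": the same for the moment, N m; "width": finger opening in m; "finger_force": force on a finger pad.
Only numpy, scipy, OpenCV 4.12 (cv2) and the standard library are available. Lean on these libraries where they do the work, as an engineer would, in place of code of your own. Each camera call takes 0.05 s, during which the arm holds its last target. There are 200 camera calls.

## Working session

There is one attempt and no reset: what is moved stays moved. The work goes in short steps, Python scripts to look and compute and a tool call to move; the robot and the scene stay as the last step left them, time stands still between calls to the robot, and variables do not carry over. Pictures are saved under pics/ and viewed, at most 14 in all, crops included, and the job is handed in when it is done.

Besides the shell and the picture viewer there is one more tool, called after "Call:" as name([rows], argument=value, ...), one row to a line, values as JSON. drive_tool: Moves the arm, as the interface text tells. Its arguments: {"type":"object","properties":{"commands":{"type":"array"},"gripper":{"type":"number"}},"required":["commands"]}

```bash
mkdir -p pics; cat > h.py <<'E'
import numpy as np, cv2
from bench import get_obs, snapshot, close_job
def cloud(s):
    Z=s["range_z"].astype(float); v,u=np.indices(Z.shape)
    P=np.stack([(u-s["cx"])/s["fx"]*Z,(v-s["cy"])/s["fy"]*Z,Z],-1)
    R=cv2.Rodrigues(np.array(s["rvec"],float))[0]
    W=(P-np.array(s["tvec"]).ravel())@R
    W[Z==0]=np.nan
    return W
def save(s,n): cv2.imwrite("pics/%s.png"%n,s["image"])
E
python3 - <<'E'
from h import *
for n in("top","scene"):
    s=snapshot(n); save(s,n+"0"); np.save(n+"0.npy",cloud(s))
    R=cv2.Rodrigues(np.array(s["rvec"],float))[0]; print(n,-R.T@np.array(s["tvec"]).ravel(),s["fx"])
print(get_obs())
E
```

```text
top [ 0.31854401 -0.04304903  1.19717652] 412.3884689818669
scene [1.1909706  0.03210015 1.01171434] 451.2586241485088
{'time': 0.1, 'joint_positions': array([-1.42009403e+00,  8.79026093e-02,  1.37208277e+00,  5.61385810e-06,
        1.68355752e+00, -1.03123442e-01]), 'qvel': array([ 0.00158565, -0.00258091, -0.00391287,  0.00292328, -0.000863  ,
       -0.00113102]), 'joint_torque': array([ 1.73048964e-03, -3.41254485e+01, -3.03300691e+01,  7.18405587e-02,
        3.04782204e-02, -1.06996611e-04]), 'tool_pos': array([ 0.13802346, -0.53191101,  0.20441976]), 'ee_rot': array([-3.13965335e+00, -2.06309055e-04,  2.53826161e-01]), 'wrist_force': array([0.02901851, 0.04331857, 0.07479036]), 'wrist_torque': array([-0.00161009,  0.01944011,  0.02872712]), 'finger_force': 0.0, 'width': 0.09386429779381672}
```

View pics/top0.png

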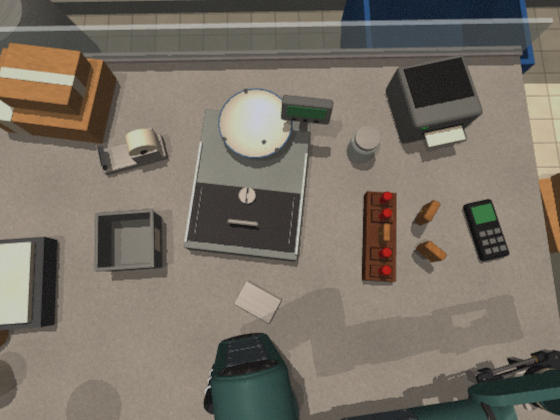

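View pics/scene0.png

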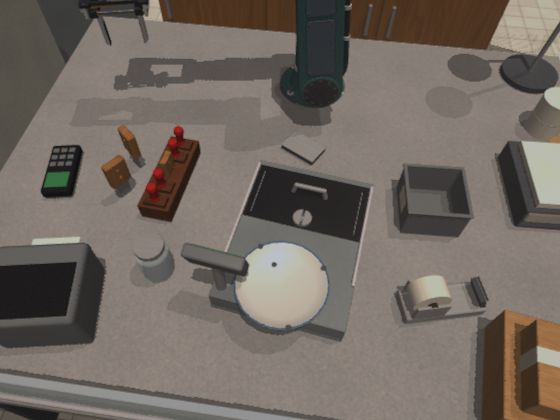

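The top view shows three key-like wooden parts. One is in the middle of the stand at (386,232), and two are loose on the counter at (429,211) and (432,251). The description says in the stand and smallest, so I'll check the one in the stand with a close crop and measurements.

```bash
python3 - <<'E'
from h import *
I=cv2.imread("pics/top0.png"); W=np.load("top0.npy")
a=cv2.resize(I[180:290,350:460],(400,400),interpolation=cv2.INTER_CUBIC)
b=cv2.resize(I[170:265,180:315],(400,281),interpolation=cv2.INTER_CUBIC)
o=np.zeros((400,800,3),np.uint8); o[:,:400]=a; o[:281,400:]=b; cv2.imwrite("pics/crop1.png",o)
def rep(n,m):
    p=W[m]; x,y=p[:,0],p[:,1]
    r=cv2.minAreaRect((p[:,:2]*1000).astype(np.float32)); print(n,len(p),"mean",p.mean(0).round(4),"zmed",np.nanmedian(p[:,2]).round(4),"rect",np.round(r[0],1),np.round(r[1],1),round(r[2],1))
v,u=np.indices(W.shape[:2])
def box(u0,u1,v0,v1): return (u>=u0)&(u<u1)&(v>=v0)&(v<v1)&np.isfinite(W[...,2])
z=W[...,2]
rep("stand",box(355,405,185,290)&(z>.035)&(z<.058))
rep("standall",box(355,405,185,290)&(z>.03))
hsv=cv2.cvtColor(I,cv2.COLOR_BGR2HSV); red=((hsv[...,0]<6)|(hsv[...,0]>174))&(hsv[...,1]>200)&(hsv[...,2]>100)
rep("key",box(375,398,218,246)&(z>.09))
for n,vs in zip("abcd",[(188,205),(205,222),(243,260),(260,280)]): rep("stamp"+n,box(370,400,*vs)&(z>.105))
rep("dec1",box(410,450,195,227)&(z>.008)); rep("dec2",box(410,455,235,270)&(z>.008))
rep("tub",box(90,170,200,280)&(z>.085))
rep("head",box(235,262,180,210)&(z>.0775)&(z<.09))
rep("bar",box(220,270,212,235)&(z>.092))
rep("cover",box(180,315,170,265)&(z>.067)&(z<.0775))
rep("housing",box(180,315,100,265)&(z>.05)&(z<.0775))
rep("pan",box(210,300,85,160)&(z>.11)&(z<.128))
E
```

```text
stand 1718 mean [ 0.4581 -0.3435  0.0508] zmed 0.0513 rect [ 464.3 -349.4] [ 87.5 250.2] 85.1
standall 2828 mean [ 0.4597 -0.343   0.0639] zmed 0.0538 rect [ 464.3 -349.4] [ 87.5 250.2] 85.1
key 155 mean [ 0.4653 -0.3463  0.1094] zmed 0.1114 rect [ 473.  -348.9] [19.1 62.1] 84.0
stampa 84 mean [ 0.5617 -0.3551  0.1142] zmed 0.115 rect [ 562.1 -356.5] [25.6 24.2] 81.0
stampb 82 mean [ 0.5153 -0.351   0.1142] zmed 0.1148 rect [ 515.6 -352.5] [26.3 24.3] 87.6
stampc 84 mean [ 0.4108 -0.3425  0.115 ] zmed 0.1158 rect [ 410.4 -342.7] [23.4 24.6] 65.9
stampd 91 mean [ 0.3648 -0.3379  0.1145] zmed 0.1153 rect [ 365.8 -339. ] [24.9 25.1] 46.0
dec1 369 mean [ 0.5142 -0.4595  0.1119] zmed 0.128 rect [ 516.7 -465.2] [24.2 59. ] 56.3
dec2 439 mean [ 0.4108 -0.4604  0.1068] zmed 0.1228 rect [ 422.9 -461.4] [81.5 43.3] 20.8
tub 936 mean [0.4617 0.3591 0.0986] zmed 0.0996 rect [460.2 351.8] [158.5 160.2] 2.9
head 183 mean [0.5791 0.0234 0.0815] zmed 0.0814 rect [577.9  22.4] [47.9 46.3] 21.0
bar 140 mean [0.4996 0.0341 0.1029] zmed 0.103 rect [500.  34.] [82.  12.7] 82.1
cover 6977 mean [0.526  0.03   0.0713] zmed 0.0712 rect [545.4  28.3] [311.6 255.1] 82.9
housing 12298 mean [0.5809 0.0233 0.0688] zmed 0.0689 rect [622.8  18.2] [312.5 411.5] 82.3
pan 1215 mean [0.7831 0.0066 0.1165] zmed 0.1168 rect [777.    0.9] [208.4 200.5] 21.7
```

View pics/crop1.png

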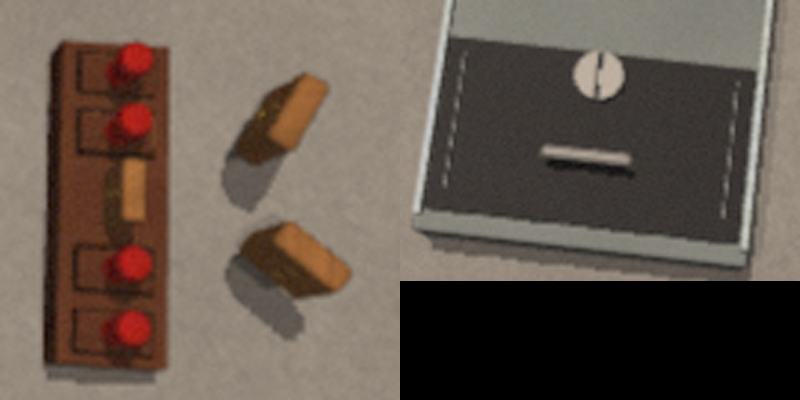

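The crop confirms it: the key in the stand has the smallest grip, and the two loose ones are larger decoys. The slot lies along the scale's x. I'll move above the key now.

```bash
cat >> h.py <<'E'
from scipy.spatial.transform import Rotation as Ro
def plan(x,y,z,yaw):
    "total turn (units .1 rad, tool axes, done first) then total shift (units .04 m, in final tool axes)"
    o=get_obs(); R=Ro.from_euler("xyz",o["ee_rot"]); T=Ro.from_euler("xyz",[np.pi,0,yaw])
    print("turn",((R.inv()*T).as_rotvec()/.1).round(2),"shift",(T.inv().apply(np.array([x,y,z])-o["tool_pos"])/.04).round(3),"at",o["tool_pos"].round(4),o["ee_rot"].round(3),"w",round(o["width"],4),"t",o["time"])
E
python3 - <<'E'
from h import *
W=np.load("top0.npy"); v,u=np.indices(W.shape[:2])
m=(u>=375)&(u<398)&(v>=218)&(v<246)&(W[...,2]>.110); p=W[m]; print(p.mean(0),p.min(0),p.max(0),m.sum())
plan(.463,-.3466,.2,-.087)
E
```

```text
[ 0.46497158 -0.34751968  0.11304607] [ 0.44372784 -0.35770302  0.11002186] [ 0.48691471 -0.33643952  0.11759368] 100
turn [-0.02  0.    3.41] shift [ 7.691 -5.321  0.11 ] at [ 0.138  -0.5319  0.2044] [-3.14  -0.     0.254] w 0.0939 t 0.1
```

Call:
drive_tool([
  [0,0,0,0,0,0.9],
  [0,0,0,0,0,0.9],
  [0,0,0,0,0,0.8],
  [0,0,0,0,0,0.8],
  [0.8,-0.53,0,0,0,0],
  [0.8,-0.53,0,0,0,0],
  [0.8,-0.53,0,0,0,0],
  [0.8,-0.53,0,0,0,0],
  [0.8,-0.53,0,0,0,0],
  [0.8,-0.53,0,0,0,0],
  [0.8,-0.53,0,0,0,0],
  [0.8,-0.53,0,0,0,0],
  [0.8,-0.53,0,0,0,0],
  [0.5,-0.55,0,0,0,0],
  [0,0,0,0,0,0],
  [0,0,0,0,0,0],
], gripper=0)

```text
time: 2.1
tool_pos: [0.4627, -0.3472, 0.205]
ee_rot: [3.142, 0.001, -0.086]
wrist_force: [-0.2, 0.3, -0.1]
width: 0.0938
finger_force: 0.0
```

```bash
python3 - <<'E'
from h import *
plan(.464,-.347,.2,-.087)
s=snapshot("wrist"); save(s,"w1"); W=cloud(s); np.save("w1.npy",W)
z=W[...,2]; m=(z>.108)&(z<.118)&(abs(W[...,0]-.464)<.03)&(abs(W[...,1]+.347)<.02)
p=W[m]; print(m.sum(), p.mean(0), cv2.minAreaRect((p[:,:2]*1000).astype(np.float32)))
E
```

```text
turn [0.   0.01 0.01] shift [ 0.032 -0.007  0.126] at [ 0.4627 -0.3472  0.205 ] [ 3.142e+00  1.000e-03 -8.600e-02] w 0.0938 t 2.1
1088 [ 0.467599   -0.34967285  0.11401857] ((466.676025390625, -349.4511413574219), (17.17007064819336, 45.11311340332031), 85.56787872314453)
```

View pics/w1.png

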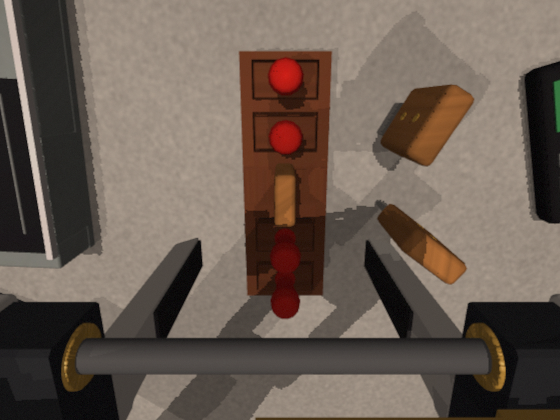

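The wrist view shows the key at (286,196), between the fingers, which are centred at about u=285. I'll descend and grip.

Call:
drive_tool([
  [0.06,0,0.5,0,0,0],
  [0,0,0.5,0,0,0],
  [0,0,0.5,0,0,0],
  [0,0,0.5,0,0,0],
  [0,0,0.5,0,0,0],
  [0,0,0.5,0,0,0],
  [0,0,0.5,0,0,0],
  [0,0,0,0,0,0],
  [0,0,0,0,0,0],
])

```text
time: 3.28
tool_pos: [0.4656, -0.348, 0.0664]
ee_rot: [3.141, -0.001, -0.087]
wrist_force: [-0.5, -0.5, -0.2]
width: 0.0937
finger_force: 0.0
```

Call:
drive_tool([
  [0,0,0,0,0,0],
  [0,0,0,0,0,0],
  [0,0,0,0,0,0],
  [0,0,0,0,0,0],
  [0,0,0,0,0,0],
  [0,0,0,0,0,0],
  [0,0,0,0,0,0],
  [0,0,0,0,0,0],
], gripper=1)

```text
time: 4.28
tool_pos: [0.4657, -0.3473, 0.0655]
ee_rot: [3.141, -0.0, -0.086]
wrist_force: [-0.3, 0.3, -0.6]
width: 0.0181
finger_force: 29.9
```

Gripped at 18 mm. I'll lift it clear and go above the fastener.

Call:
drive_tool([
  [0,0,-0.2,0,0,0],
  [0,0,-0.4,0,0,0],
  [0,0,-0.6,0,0,0],
  [0,0,-0.6,0,0,0],
  [0,0,-0.6,0,0,0],
  [0,0,-0.6,0,0,0],
  [0,0,-0.6,0,0,0],
  [0,0,-0.6,0,0,0],
  [0,0,0,0,0,0],
  [0,0,0,0,0,0],
])

```text
time: 5.52
tool_pos: [0.4654, -0.3468, 0.2331]
ee_rot: [-3.141, 0.0, -0.086]
wrist_force: [-0.1, 0.8, -1.0]
width: 0.0179
finger_force: 30.0
```

```bash
python3 - <<'E'
from h import *
plan(.530,.0300,.234,-.14)
I=cv2.imread("pics/top0.png"); W=np.load("top0.npy"); v,u=np.indices(W.shape[:2]); z=W[...,2]
# head: white round; refine; bar direction; cover side edges
m=(u>=230)&(u<266)&(v>=178)&(v<212)&(z>.079)&(z<.086); p=W[m][:,:2]
print("head",cv2.minEnclosingCircle((p*1000).astype(np.float32)),p.mean(0))
print("bar",[W[(u>=220)&(u<270)&(v>=212)&(v<235)&(z>t)].mean(0).round(4) for t in(.095,.1,.102)])
c=(u>=180)&(u<315)&(v>=100)&(v<265)&(z>.06)&(z<.0775)
print("housing",cv2.minAreaRect((W[c][:,:2]*1000).astype(np.float32)))
E
```

```text
turn [-0.    0.01  0.54] shift [ 0.283 -9.554 -0.023] at [ 0.4654 -0.3468  0.2331] [-3.141  0.    -0.086] w 0.0179 t 5.525
head ((579.2103271484375, 23.374082565307617), 23.565088272094727) [0.57905565 0.02309598]
bar [array([0.4996, 0.0338, 0.1029]), array([0.4996, 0.0334, 0.1035]), array([0.4993, 0.0331, 0.1042])]
housing ((622.8649291992188, 18.186447143554688), (312.31732177734375, 411.6327209472656), 82.39031982421875)
```

Call:
drive_tool([
  [0.28,0,0,0,0,0.47],
  [0,-0.8,0,0,0,0],
  [0,-0.8,0,0,0,0],
  [0,-0.8,0,0,0,0],
  [0,-0.8,0,0,0,0],
  [0,-0.8,0,0,0,0],
  [0,-0.8,0,0,0,0],
  [0,-0.8,0,0,0,0],
  [0,-0.8,0,0,0,0],
  [0,-0.8,0,0,0,0],
  [0,-0.8,0,0,0,0],
  [0,-0.8,0,0,0,0],
  [0,-0.7,0,0,0,0],
  [0,0,0,0,0,0],
  [0,0,0,0,0,0],
  [0,0,0,0,0,0],
])

```text
time: 7.52
tool_pos: [0.5271, 0.0276, 0.233]
ee_rot: [3.141, 0.001, -0.135]
wrist_force: [0.5, -0.4, -0.9]
width: 0.0178
finger_force: 30.0
```

```bash
python3 - <<'E'
from h import *
plan(.579,.0228,.234,-.133)
s=snapshot("wrist"); save(s,"w2"); W=cloud(s); z=W[...,2]
m=(z>.078)&(z<.086)&(np.hypot(W[...,0]-.579,W[...,1]-.023)<.035); p=W[m]
print("head",m.sum(),cv2.minEnclosingCircle((p[:,:2]*1000).astype(np.float32)),p.mean(0))
# key handle / blade points near tool
o=get_obs(); t=o["tool_pos"]; k=(np.hypot(W[...,0]-t[0],W[...,1]-t[1])<.035)&(z<t[2]+.05)&(z>.14)
print("key",k.sum()); q=W[k]
for a in np.arange(.14,.28,.01):
    b=q[(q[:,2]>=a)&(q[:,2]<a+.01)]
    if len(b): print(round(a,2),len(b),b.min(0).round(4),b.max(0).round(4),b.mean(0).round(4))
E
```

```text
turn [ 0.    0.01 -0.02] shift [ 1.303 -0.053 -0.024] at [0.5271 0.0276 0.233 ] [ 3.141e+00  1.000e-03 -1.350e-01] w 0.0178 t 7.525
head 1531 ((580.7030639648438, 22.572729110717773), 23.754501342773438) [0.58107524 0.02232971 0.08214363]
key 6784
0.17 3 [0.5411 0.0238 0.1791] [0.5414 0.0259 0.1794] [0.5413 0.0249 0.1792]
0.18 25 [0.541 0.023 0.18 ] [0.5419 0.0266 0.1899] [0.5415 0.0249 0.1855]
0.19 13 [0.5408 0.0231 0.1906] [0.5421 0.0265 0.1955] [0.5415 0.0247 0.1933]
0.22 89 [0.5458 0.0153 0.2239] [0.5513 0.0331 0.2299] [0.5499 0.0237 0.2273]
0.23 241 [0.5335 0.0093 0.23  ] [0.5512 0.0422 0.24  ] [0.5461 0.0242 0.2358]
0.24 480 [0.5328 0.0049 0.24  ] [0.5515 0.0461 0.25  ] [0.542  0.0247 0.2451]
0.25 576 [0.5323 0.0047 0.25  ] [0.5514 0.0464 0.26  ] [0.5418 0.0248 0.255 ]
0.26 733 [0.5324 0.0047 0.26  ] [0.5517 0.0465 0.27  ] [0.5416 0.0247 0.2651]
0.27 1235 [0.5053 0.0047 0.27  ] [0.5516 0.0465 0.28  ] [0.5392 0.0252 0.2762]
0.28 3389 [0.5056 0.0046 0.28  ] [0.5509 0.0466 0.2832] [0.53   0.0264 0.2818]
```

View pics/w2.png

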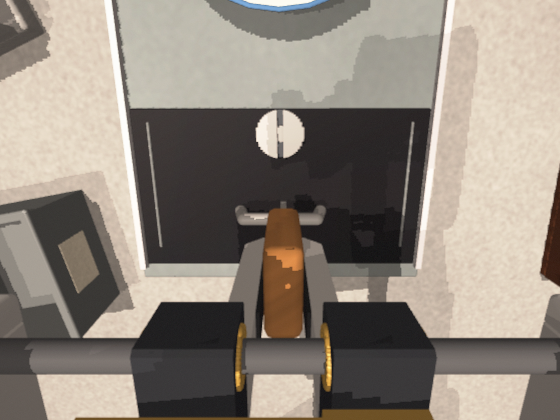

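The slot is at (281,133) and the blade is visible at (283,203), both in the same wrist view, so I can align them relatively. I'll move over the slot and hover low.

Call:
drive_tool([
  [0.5,-0.02,0,0,0,0],
  [0.5,-0.02,0,0,0,0],
  [0.3,-0.02,0,0,0,0],
  [0,0,0.5,0,0,0],
  [0,0,0.5,0,0,0],
  [0,0,0.5,0,0,0],
  [0,0,0.4,0,0,0],
  [0,0,0,0,0,0],
  [0,0,0,0,0,0],
  [0,0,0,0,0,0],
])

```text
time: 8.82
tool_pos: [0.5798, 0.024, 0.1588]
ee_rot: [-3.142, -0.002, -0.133]
wrist_force: [0.2, -0.2, -0.9]
width: 0.0179
finger_force: 30.0
```

```bash
python3 - <<'E'
from h import *
plan(.579,.0228,.234,-.133)
s=snapshot("wrist"); W=cloud(s); z=W[...,2]; I=s["image"]; np.save("w3.npy",W)
m=(z>.077)&(z<.086)&(np.hypot(W[...,0]-.579,W[...,1]-.023)<.035); p=W[m]
print("head",m.sum(),cv2.minEnclosingCircle((p[:,:2]*1000).astype(np.float32)))
v,u=np.where(m); v0,v1,u0,u1=v.min(),v.max(),u.min(),u.max(); print(v0,v1,u0,u1)
o=get_obs();t=o["tool_pos"];q=W[(np.hypot(W[...,0]-t[0],W[...,1]-t[1])<.03)&(z>.09)&(z<.138)]
for a in np.arange(.09,.138,.006):
    b=q[(q[:,2]>=a)&(q[:,2]<a+.006)]
    if len(b)>2: print("blade",round(a,3),len(b),b.mean(0).round(4))
# slot points: lower than head top
sl=(z>.0715)&(z<.0775)&(np.hypot(W[...,0]-.580,W[...,1]-.0225)<.022)&(abs(W[...,1]-.0225)<.008)
print("slot",sl.sum(),W[sl].mean(0) if sl.sum() else 0)
c=cv2.resize(I[max(v0-15,0):v1+75,u0-20:u1+20],None,fx=4,fy=4,interpolation=cv2.INTER_CUBIC)[:600,:800]; cv2.imwrite("pics/w3.png",c)
E
```

```text
turn [-0.   -0.02 -0.  ] shift [-0.016  0.032 -1.881] at [0.5798 0.024  0.1588] [-3.142e+00 -2.000e-03 -1.330e-01] w 0.0179 t 8.825
head 1529 ((580.7647705078125, 22.599285125732422), 23.895854949951172)
181 231 254 312
blade 0.102 9 [0.5943 0.021  0.1062]
blade 0.108 15 [0.5944 0.0212 0.1115]
blade 0.114 13 [0.5943 0.0213 0.1169]
blade 0.12 5 [0.5944 0.0208 0.1205]
slot 150 [0.59357599 0.02087706 0.07437791]
```

View pics/w3.png

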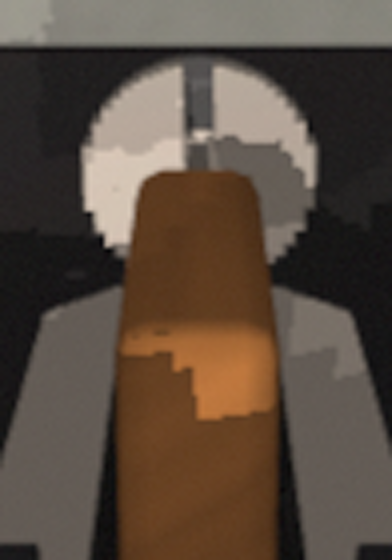

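The slot line (y=0.0209) and the blade edge (y=0.0211) agree to 0.3 mm. Inserting now.

Call:
drive_tool([
  [0,0.008,0.2,0,0,0],
  [0,0,0.2,0,0,0],
  [0,0,0.1,0,0,0],
  [0,0,0.1,0,0,0],
  [0,0,0.1,0,0,0],
  [0,0,0,0,0,0],
  [0,0,0,0,0,0],
  [0,0,0,0,0,0],
])

```text
time: 9.88
tool_pos: [0.5791, 0.0237, 0.1296]
ee_rot: [3.142, -0.0, -0.133]
wrist_force: [0.2, 0.7, -1.7]
width: 0.0177
finger_force: 30.0
```

The blade is in (tip at about 0.074, low force). Turning it anticlockwise.

Call:
drive_tool([
  [0,0,0,0,0,-0.8],
  [0,0,0,0,0,-0.8],
  [0,0,0,0,0,-0.8],
  [0,0,0,0,0,-0.8],
  [0,0,0,0,0,-0.8],
  [0,0,0,0,0,-0.8],
  [0,0,0,0,0,-0.8],
  [0,0,0,0,0,-0.8],
  [0,0,0,0,0,-0.8],
  [0,0,0,0,0,-0.8],
  [0,0,0,0,0,-0.8],
  [0,0,0,0,0,-0.8],
  [0,0,0,0,0,-0.8],
  [0,0,0,0,0,-0.8],
  [0,0,0,0,0,-0.8],
  [0,0,0,0,0,-0.8],
  [0,0,0,0,0,-0.8],
  [0,0,0,0,0,-0.8],
  [0,0,0,0,0,-0.8],
  [0,0,0,0,0,-0.8],
])

```text
time: 12.38
tool_pos: [0.5807, 0.0217, 0.1297]
ee_rot: [3.137, 0.003, 1.468]
wrist_force: [3.2, -3.9, -3.4]
width: 0.0181
finger_force: 30.0
```

```bash
python3 - <<'E'
from h import *
o=get_obs(); print(o["wrist_force"],o["wrist_torque"],o["ee_rot"],o["tool_pos"])
E
```

```text
[ 3.24326438 -3.92328868 -3.38275338] [-0.92929505 -0.92660374 -0.05871675] [3.13730041 0.00341896 1.46819394] [0.58073113 0.02173705 0.12966945]
```

Call:
drive_tool([
  [0,0,0,0,0,-0.4],
  [0,0,0,0,0,-0.4],
  [0,0,0,0,0,-0.3],
  [0,0,0,0,0,0],
  [0,0,0,0,0,0],
])

```text
time: 13.0
tool_pos: [0.5809, 0.0217, 0.1297]
ee_rot: [3.137, 0.004, 1.574]
wrist_force: [4.4, -4.1, -3.2]
width: 0.0176
finger_force: 30.1
```

```bash
python3 - <<'E'
from h import *
o=get_obs(); print(o["wrist_force"],o["wrist_torque"],o["ee_rot"],o["tool_pos"])
E
```

```text
[ 4.38432864 -4.05322408 -3.21857037] [-0.97631666 -1.04901636 -0.46920226] [3.13739656 0.0035863  1.57445048] [0.58085916 0.02174208 0.12967952]
```

The torque jumped to 0.47 N m, so the fastener is at its stop. I'll relieve it and lift out.

Call:
drive_tool([
  [0,0,0,0,0,0.5],
  [0,0,0,0,0,0.5],
  [0,0,0,0,0,0.1],
  [0,0,0,0,0,0],
  [0,0,-0.1,0,0,0],
  [0,0,-0.2,0,0,0],
  [0,0,-0.4,0,0,0],
  [0,0,-0.5,0,0,0],
  [0,0,-0.5,0,0,0],
  [0,0,-0.5,0,0,0],
  [0,0,-0.4,0,0,0],
  [0,0,0,0,0,0],
  [0,0,0,0,0,0],
])

```text
time: 14.62
tool_pos: [0.5787, 0.0238, 0.2328]
ee_rot: [-3.14, 0.0, 1.467]
wrist_force: [-0.6, -0.6, -1.3]
width: 0.0176
finger_force: 30.0
```

```bash
python3 - <<'E'
from h import *
plan(.44,-.347,.234,-.087)
s=snapshot("wrist"); W=cloud(s); z=W[...,2]; o=get_obs(); t=o["tool_pos"]
for a,b in((.184,.2),(.255,.275)):
    q=W[(np.hypot(W[...,0]-t[0],W[...,1]-t[1])<.03)&(z>a)&(z<b)]; print(len(q),cv2.minAreaRect((q[:,:2]*1000).astype(np.float32)) if len(q)>3 else 0)
s=snapshot("top"); save(s,"top1"); I=s["image"]
cv2.imwrite("pics/crop2.png",cv2.resize(I[160:270,180:320],None,fx=4,fy=4))
E
```

```text
turn [-1.000e-02  1.000e-02  1.554e+01] shift [-2.648  9.537 -0.031] at [0.5787 0.0238 0.2328] [-3.14   0.     1.467] w 0.0176 t 14.625
27 ((579.466796875, 37.5179328918457), (0.7078360915184021, 3.4874491691589355), 87.13934326171875)
1468 ((579.6693115234375, 38.6256103515625), (17.20671272277832, 42.288352966308594), 84.71420288085938)
```

The key is held straight. I'll return it to the pocket while I do the cover and cells.

Call:
drive_tool([
  [0,0,0,0,0,1],
  [0,0,0,0,0,1],
  [0,0,0,0,0,1],
  [0,0,0,0,0,1],
  [0,0,0,0,0,1],
  [0,0,0,0,0,1],
  [0,0,0,0,0,1],
  [0,0,0,0,0,1],
  [0,0,0,0,0,1],
  [0,0,0,0,0,1],
  [0,0,0,0,0,1],
  [0,0,0,0,0,1],
  [0,0,0,0,0,1],
  [0,0,0,0,0,1],
  [0,0,0,0,0,1],
  [0,0,0,0,0,0.55],
  [0,0,0,0,0,0],
])

```text
time: 16.85
tool_pos: [0.5787, 0.0238, 0.2325]
ee_rot: [3.142, 0.002, -0.088]
wrist_force: [0.2, 0.5, -1.5]
width: 0.0179
finger_force: 30.0
```

```bash
python3 -c "
from h import *
plan(.4657,-.3473,.234,-.086)"
```

```text
turn [ 0.    0.02 -0.02] shift [-2.018  9.485 -0.038] at [0.5787 0.0238 0.2325] [ 3.142e+00  2.000e-03 -8.800e-02] w 0.0179 t 16.85
```

View pics/crop2.png

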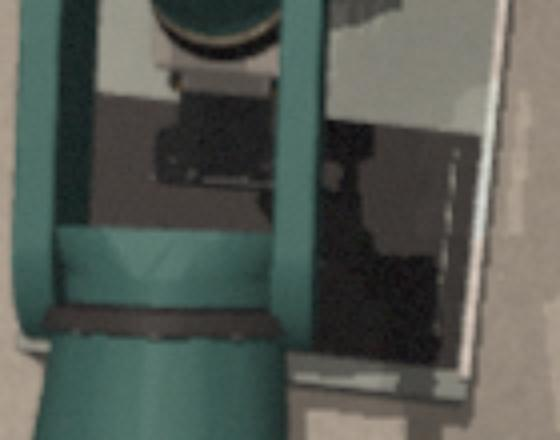

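The arm hides the head in that view. The stop torque has already shown it's open, so I'll carry the key back.

Call:
drive_tool([
  [-0.17,0.8,0,0,0,0],
  [-0.17,0.8,0,0,0,0],
  [-0.17,0.8,0,0,0,0],
  [-0.17,0.8,0,0,0,0],
  [-0.17,0.8,0,0,0,0],
  [-0.17,0.8,0,0,0,0],
  [-0.17,0.8,0,0,0,0],
  [-0.17,0.8,0,0,0,0],
  [-0.17,0.8,0,0,0,0],
  [-0.17,0.8,0,0,0,0],
  [-0.17,0.8,0,0,0,0],
  [-0.15,0.68,0,0,0,0],
  [0,0,0,0,0,0],
  [0,0,0,0,0,0],
  [0,0,0,0,0,0],
])

```text
time: 18.73
tool_pos: [0.4656, -0.3459, 0.2335]
ee_rot: [-3.141, -0.0, -0.087]
wrist_force: [-0.5, -0.3, -1.3]
width: 0.0179
finger_force: 30.0
```

```bash
python3 - <<'E'
from h import *
plan(.4657,-.3473,.0665,-.086)
s=snapshot("top"); save(s,"top2"); I=s["image"]; W=cloud(s); v,u=np.indices(W.shape[:2]); z=W[...,2]
cv2.imwrite("pics/crop2.png",cv2.resize(I[160:270,180:320],None,fx=4,fy=4))
m=(u>=220)&(u<270)&(v>=190)&(v<235)&(z>.0975); print("bar",W[m].mean(0))
E
```

```text
turn [-0.   -0.   -0.01] shift [0.006 0.034 4.176] at [ 0.4656 -0.3459  0.2335] [-3.141 -0.    -0.087] w 0.0179 t 18.725
bar [0.49958093 0.03386176 0.10306074]
```

View pics/crop2.png

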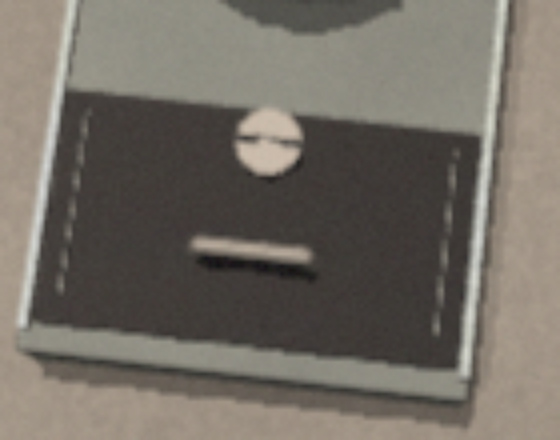

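The slot now lies crosswise at (268,142) in the crop, so the fastener is open. Lowering the key into its pocket.

Call:
drive_tool([
  [0,0.034,0.5,0,0,0],
  [0,0,0.5,0,0,0],
  [0,0,0.5,0,0,0],
  [0,0,0.5,0,0,0],
  [0,0,0.5,0,0,0],
  [0,0,0.4,0,0,0],
  [0,0,0.3,0,0,0],
  [0,0,0.3,0,0,0],
  [0,0,0.3,0,0,0],
  [0,0,0.3,0,0,0],
  [0,0,0.05,0,0,0],
  [0,0,0,0,0,0],
  [0,0,0,0,0,0],
])

```text
time: 20.4
tool_pos: [0.4654, -0.3486, 0.0682]
ee_rot: [3.141, -0.001, -0.088]
wrist_force: [-0.3, -0.0, 0.3]
width: 0.0179
finger_force: 30.0
```

Call:
drive_tool([
  [0,-0.03,0.03,0,0,0],
  [0,0,0.03,0,0,0],
  [0,0,0,0,0,0],
  [0,0,0,0,0,0],
])

```text
time: 20.9
tool_pos: [0.4654, -0.3472, 0.0655]
ee_rot: [3.141, -0.001, -0.088]
wrist_force: [-0.2, 0.7, 0.1]
width: 0.0175
finger_force: 30.0
```

Call:
drive_tool([
  [0,0,0,0,0,0],
  [0,0,0,0,0,0],
  [0,0,0,0,0,0],
  [0,0,0,0,0,0],
  [0,0,0,0,0,0],
  [0,0,0,0,0,0],
], gripper=0)

```text
time: 21.65
tool_pos: [0.4652, -0.3471, 0.0651]
ee_rot: [3.142, -0.0, -0.088]
wrist_force: [0.2, 1.1, -1.2]
width: 0.0745
finger_force: 0.0
```

Call:
drive_tool([
  [0,0,-0.3,0,0,0],
  [0,0,-0.6,0,0,0],
  [0,0,-0.8,0,0,0],
  [0,0,-0.8,0,0,0],
  [0,0,-0.8,0,0,0],
  [0,0,-0.8,0,0,0],
  [0,0,0,0,0,0],
  [0,0,0,0,0,0],
])

```text
time: 22.65
tool_pos: [0.4649, -0.3468, 0.2281]
ee_rot: [-3.141, 0.001, -0.088]
wrist_force: [0.3, -0.2, 0.4]
width: 0.0939
finger_force: 0.0
```

```bash
python3 - <<'E'
from h import *
s=snapshot("wrist"); W=cloud(s); z=W[...,2]
m=(z>.105)&(z<.125)&(abs(W[...,0]-.464)<.028)&(abs(W[...,1]+.348)<.02); p=W[m]; print(np.median(p[:,2]),cv2.minAreaRect((p[:,:2]*1000).astype(np.float32)))
plan(.4995,.0335,.23,-.133+np.pi/2)
plan(.4995,.0335,.23,-.133)
E
```

```text
0.11425839048209219 ((466.31658935546875, -347.74127197265625), (18.004240036010742, 45.90467071533203), 84.01192474365234)
turn [-3.000e-02  1.000e-02 -1.526e+01] shift [ 9.532 -0.396 -0.067] at [ 0.4647 -0.3465  0.2273] [-3.14e+00  2.00e-03 -8.80e-02] w 0.0946 t 22.7
turn [-0.02  0.02  0.45] shift [-0.396 -9.532 -0.067] at [ 0.4647 -0.3465  0.2273] [-3.14e+00  2.00e-03 -8.80e-02] w 0.0946 t 22.7
```

The key is home (top at 0.114). Next I'll turn and go over the bow handle with the fingers half closed.

Call:
drive_tool([
  [0,0,0,0,0,-1],
  [0,0,0,0,0,-1],
  [0,0,0,0,0,-1],
  [0,0,0,0,0,-1],
  [0,0,0,0,0,-1],
  [0,0,0,0,0,-1],
  [0,0,0,0,0,-1],
  [0,0,0,0,0,-1],
  [0,0,0,0,0,-1],
  [0,0,0,0,0,-1],
  [0,0,0,0,0,-1],
  [0,0,0,0,0,-1],
  [0,0,0,0,0,-1],
  [0,0,0,0,0,-1],
  [0,0,0,0,0,-1],
  [0,0,0,0,0,-0.26],
], gripper=0.5)

```text
time: 24.7
tool_pos: [0.4646, -0.3465, 0.227]
ee_rot: [-3.139, -0.002, 1.438]
wrist_force: [-0.3, 0.2, 0.0]
width: 0.0469
finger_force: 0.0
```

Call:
drive_tool([
  [0.8,-0.03,0,0,0,0],
  [0.8,-0.03,0,0,0,0],
  [0.8,-0.03,0,0,0,0],
  [0.8,-0.03,0,0,0,0],
  [0.8,-0.03,0,0,0,0],
  [0.8,-0.03,0,0,0,0],
  [0.8,-0.03,0,0,0,0],
  [0.8,-0.03,0,0,0,0],
  [0.8,-0.03,0,0,0,0],
  [0.8,-0.03,0,0,0,0],
  [0.8,-0.03,0,0,0,0],
  [0.73,-0.06,0,0,0,0],
  [0,0,0,0,0,0],
  [0,0,0,0,0,0],
])

```text
time: 26.45
tool_pos: [0.5, 0.0323, 0.2284]
ee_rot: [-3.141, 0.001, 1.437]
wrist_force: [-1.1, 0.4, 0.4]
width: 0.0472
finger_force: 0.0
```

```bash
python3 -c "
from h import *
plan(.5,.0335,.083,1.438)"
```

```text
turn [-0.01  0.01 -0.01] shift [ 0.03  -0.004  3.636] at [0.5    0.0323 0.2284] [-3.141e+00  1.000e-03  1.437e+00] w 0.0472 t 26.45
```

Call:
drive_tool([
  [0.03,0,0.5,0,0,0],
  [0,0,0.6,0,0,0],
  [0,0,0.6,0,0,0],
  [0,0,0.6,0,0,0],
  [0,0,0.5,0,0,0],
  [0,0,0.4,0,0,0],
  [0,0,0.4,0,0,0],
  [0,0,0,0,0,0],
  [0,0,0,0,0,0],
])

```text
time: 27.58
tool_pos: [0.501, 0.0339, 0.0857]
ee_rot: [3.14, 0.0, 1.438]
wrist_force: [0.8, 0.4, 0.5]
width: 0.047
finger_force: 0.0
```

Call:
drive_tool([
  [0,0,0,0,0,0],
  [0,0,0,0,0,0],
  [0,0,0,0,0,0],
  [0,0,0,0,0,0],
  [0,0,0,0,0,0],
  [0,0,0,0,0,0],
], gripper=1)

```text
time: 28.32
tool_pos: [0.502, 0.0339, 0.0853]
ee_rot: [3.138, -0.0, 1.438]
wrist_force: [5.4, -0.5, -2.9]
width: 0.0109
finger_force: 30.0
```

Holding the bar; sliding the cover open.

Call:
drive_tool([
  [0,0.2,0,0,0,0],
  [0,0.25,0,0,0,0],
  [0,0.25,0,0,0,0],
  [0,0.25,0,0,0,0],
  [0,0.25,0,0,0,0],
  [0,0.25,0,0,0,0],
  [0,0.25,0,0,0,0],
  [0,0.25,0,0,0,0],
  [0,0.25,0,0,0,0],
  [0,0.25,0,0,0,0],
  [0,0.25,0,0,0,0],
  [0,0.1,0,0,0,0],
  [0,0.05,0,0,0,0],
  [0,0,0,0,0,0],
  [0,0,0,0,0,0],
  [0,0,0,0,0,0],
])

```text
time: 30.32
tool_pos: [0.6144, 0.0188, 0.0853]
ee_rot: [3.139, -0.0, 1.438]
wrist_force: [1.4, 0.7, 3.1]
width: 0.0108
finger_force: 30.0
```

Call:
drive_tool([
  [0,0.05,0,0,0,0],
  [0,0.05,0,0,0,0],
  [0,0,0,0,0,0],
  [0,0,0,0,0,0],
])

```text
time: 30.82
tool_pos: [0.616, 0.0186, 0.0853]
ee_rot: [-3.138, 0.0, 1.438]
wrist_force: [-3.1, 1.1, 6.0]
width: 0.0111
finger_force: 30.0
```

At the stop. I'll release, lift, back off and look at the bay.

Call:
drive_tool([
  [0,-0.05,0,0,0,0],
  [0,0,0,0,0,0],
  [0,0,0,0,0,0],
  [0,0,0,0,0,0],
  [0,0,0,0,0,0],
], gripper=0.55)

```text
time: 31.45
tool_pos: [0.6154, 0.0186, 0.0849]
ee_rot: [-3.141, 0.0, 1.438]
wrist_force: [0.1, 0.3, 0.4]
width: 0.0423
finger_force: 0.0
```

Call:
drive_tool([
  [0,0,-0.4,0,0,0],
  [0,0,-0.7,0,0,0],
  [0,0,-0.7,0,0,0],
  [0,0,-0.7,0,0,0],
  [0,0,-0.7,0,0,0],
  [0,-0.9,-0.4,0,0,0],
  [0,-0.9,0,0,0,0],
  [0,-0.9,0,0,0,0],
  [0,-0.9,0,0,0,0],
  [0,-0.9,0,0,0,0],
  [0,0,0,0,0,0],
  [0,0,0,0,0,0],
])

```text
time: 32.95
tool_pos: [0.4377, 0.0425, 0.2302]
ee_rot: [3.139, -0.0, 1.438]
wrist_force: [-0.2, 0.2, 0.2]
width: 0.0425
finger_force: 0.0
```

```bash
python3 - <<'E'
from h import *
for n in("wrist","scene","top"):
    s=snapshot(n); W=cloud(s); np.save(n+"3.npy",W); I=s["image"]
    if n=="wrist": cv2.imwrite("pics/w4.png",I)
    if n=="scene": sc=cv2.resize(I[150:280,200:390],(800,547))
    if n=="top": cv2.imwrite("pics/top3.png",I)
cv2.imwrite("pics/sc3.png",sc)
print(get_obs()["tool_pos"])
E
```

```text
[0.43782135 0.04234314 0.22911072]
```

View pics/sc3.png

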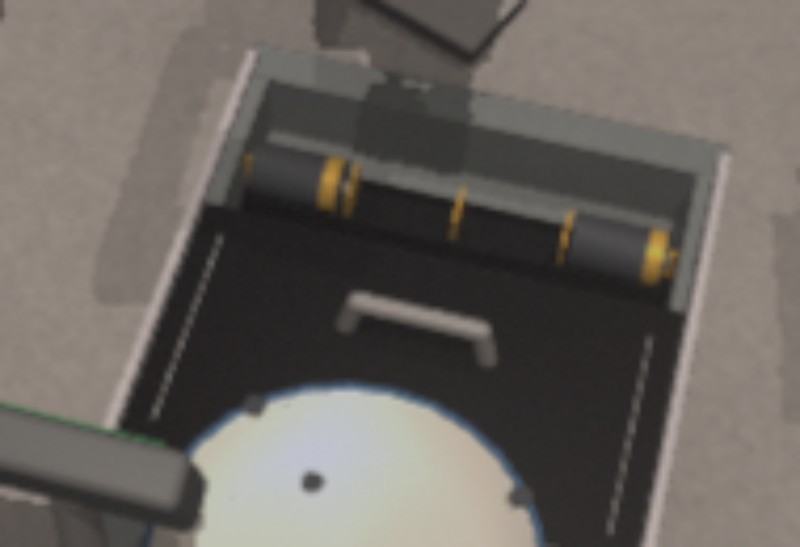

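The scene view shows two cells, in the outer places at crop (295,175) and (620,248). The two middle places are empty. I'll measure the cells and the tub.

```bash
python3 - <<'E'
from h import *
psi=-.133; ex=np.array([np.cos(psi),np.sin(psi)]); ey=np.array([-ex[1],ex[0]])
W=np.load("top3.npy"); z=W[...,2]
# scale origin from housing rear/front: housing centre (.6229,.0182); rough origin
for n in("top3","wrist3","scene3"):
    W=np.load(n+".npy"); z=W[...,2]; d=W[...,:2]-np.array([.5,.037]); X=d@ex; Y=d@ey
    for lo,hi in((60,150),(0,68),(-68,0),(-150,-60)):
        m=(z>.048)&(z<.064)&(abs(X)<.045)&(Y>lo/1e3)&(Y<hi/1e3)
        if m.sum()>5:
            p=W[m]; t=p[p[:,2]>np.percentile(p[:,2],60)]
            print(n,lo,m.sum(),"ztop",p[:,2].max().round(4),"mean",p.mean(0).round(4),"ridge",t.mean(0).round(4),"Y",Y[m].min().round(3),Y[m].max().round(3),"X",X[m].min().round(3),X[m].max().round(3))
W=np.load("top3.npy"); z=W[...,2]; m=(abs(W[...,0]-.46)<.11)&(abs(W[...,1]-.352)<.11)&(z>.085)&(z<.11)
print(m.sum(),cv2.minAreaRect((W[m][:,:2]*1000).astype(np.float32)))
m&=z>.096; print(W[m].min(0),W[m].max(0))
plan(.505-.0135*0,.037,.23,psi)
E
```

```text
top3 -150 271 ztop 0.064 mean [ 0.4858 -0.0699  0.0574] ridge [ 0.486  -0.0765  0.061 ] Y -0.15 -0.07 X -0.041 0.045
wrist3 60 2382 ztop 0.064 mean [0.5135 0.1374 0.058 ] ridge [0.5147 0.1371 0.0613] Y 0.063 0.134 X -0.045 0.045
wrist3 0 62 ztop 0.055 mean [0.5103 0.1    0.0531] ridge [0.5114 0.0998 0.0542] Y 0.063 0.065 X -0.012 0.016
wrist3 -68 88 ztop 0.0558 mean [0.5008 0.033  0.0529] ridge [0.5032 0.0325 0.0543] Y -0.005 -0.003 X -0.012 0.016
wrist3 -150 403 ztop 0.0639 mean [ 0.478  -0.0795  0.055 ] ridge [ 0.4739 -0.0897  0.0595] Y -0.143 -0.07 X -0.045 0.045
scene3 60 285 ztop 0.064 mean [0.5223 0.1374 0.0572] ridge [0.5195 0.141  0.0611] Y 0.066 0.148 X -0.039 0.04
scene3 0 12 ztop 0.0575 mean [0.512  0.0916 0.0536] ridge [0.513  0.089  0.0555] Y 0.0 0.068 X -0.011 0.019
scene3 -68 12 ztop 0.0564 mean [0.5037 0.0129 0.0518] ridge [0.5087 0.0076 0.0544] Y -0.068 -0.0 X -0.009 0.018
scene3 -150 301 ztop 0.0639 mean [ 0.4933 -0.0719  0.0571] ridge [ 0.49   -0.0739  0.0611] Y -0.15 -0.068 X -0.044 0.042
780 ((495.36175537109375, 346.92303466796875), (154.24761962890625, 159.6246337890625), 2.447991371154785)
[0.41507229 0.26458341 0.09601298] [0.56996632 0.42934488 0.10827862]
turn [ 0.   0.  15.7] shift [ 1.682 -0.09  -0.022] at [0.4378 0.0423 0.2291] [3.142 0.    1.437] w 0.0423 t 33.1
```

View pics/w4.png

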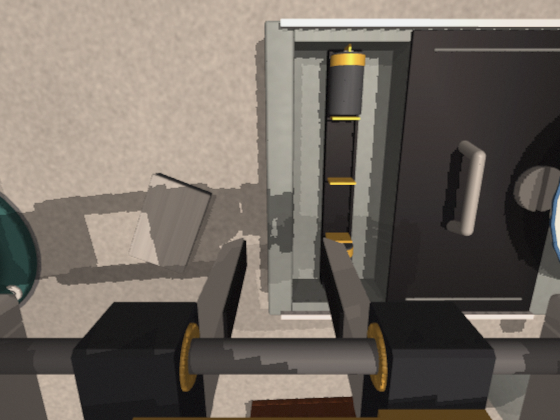

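The wrist view shows the bay with a cell at (347,80), empty places at (342,150) and (340,210), and the other cell just under the fingers at (340,240). The brass plates put the bay centre near (0.5015, 0.033). The tub has already shifted, to about (0.495, 0.347). I'll go above the left cell and check there.

Call:
drive_tool([
  [0.6,0.4,0,0,0,0],
  [0.6,0.4,0,0,0,0],
  [0.6,0.4,0,0,0,0],
  [0.6,0.3,0,0,0,0],
  [0,0,0,0,0,0],
  [0,0,0,0,0,0],
  [0,0,0,0,0,0],
], gripper=0.38)

```text
time: 33.98
tool_pos: [0.5091, 0.129, 0.2292]
ee_rot: [3.141, 0.0, 1.437]
wrist_force: [0.9, -0.3, -0.7]
width: 0.0583
finger_force: 0.0
```

```bash
cat > cell.py <<'E'
from h import *
import sys
psi=-.133; ex=np.array([np.cos(psi),np.sin(psi)]); ey=np.array([-ex[1],ex[0]])
def cell(cx,cy):
    s=snapshot("wrist"); W=cloud(s); z=W[...,2]; d=W[...,:2]-np.array([cx,cy]); X=d@ex;Y=d@ey
    m=(z>.05)&(z<.065)&(abs(X)<.022)&(abs(Y)<.034)
    if m.sum()<20: print("few",m.sum()); return
    r=m&(z>.0585); print("cell n",m.sum(),r.sum(),"X",X[r].min().round(4),X[r].max().round(4),X[r].mean().round(4),"Y",Y[m].min().round(4),Y[m].max().round(4),"ztop",np.percentile(z[m],95))
    return
cell(*map(float,sys.argv[1:3])); plan(float(sys.argv[1]),float(sys.argv[2]),.032,1.438)
E
python3 cell.py .515 .1339
```

```text
cell n 1663 981 X -0.0108 0.0113 -0.0001 Y -0.0339 0.0331 ztop 0.06207242044058252
turn [ 0.    0.   -0.01] shift [0.14  0.131 4.932] at [0.509  0.129  0.2293] [3.141 0.    1.437] w 0.0582 t 34.025
```

The target is well centred on the cell. Descending.

Call:
drive_tool([
  [0.14,0.13,0.5,0,0,0],
  [0,0,0.7,0,0,0],
  [0,0,0.7,0,0,0],
  [0,0,0.7,0,0,0],
  [0,0,0.7,0,0,0],
  [0,0,0.7,0,0,0],
  [0,0,0.5,0,0,0],
  [0,0,0.35,0,0,0],
  [0,0,0,0,0,0],
  [0,0,0,0,0,0],
])

```text
time: 35.28
tool_pos: [0.5158, 0.1345, 0.0361]
ee_rot: [3.14, -0.0, 1.438]
wrist_force: [-1.4, -0.4, 0.3]
width: 0.058
finger_force: 0.0
```

Call:
drive_tool([
  [0,0,0,0,0,0],
  [0,0,0,0,0,0],
  [0,0,0,0,0,0],
  [0,0,0,0,0,0],
  [0,0,0,0,0,0],
], gripper=1)

```text
time: 35.9
tool_pos: [0.5154, 0.1346, 0.0355]
ee_rot: [3.141, -0.0, 1.438]
wrist_force: [0.2, -0.9, 2.3]
width: 0.0333
finger_force: 30.0
```

Call:
drive_tool([
  [0,0,-0.3,0,0,0],
  [0,0,-0.6,0,0,0],
  [0,0,-0.8,0,0,0],
  [0,0,-0.8,0,0,0],
  [0,0,-0.8,0,0,0],
  [0,0,-0.5,0,0,0],
  [0,0,0,0,0,0],
])

```text
time: 36.78
tool_pos: [0.5161, 0.1347, 0.1893]
ee_rot: [3.138, -0.001, 1.438]
wrist_force: [0.3, -0.3, -1.9]
width: 0.0334
finger_force: 30.0
```

```bash
python3 - <<'E'
from h import *
s=snapshot("scene"); W=cloud(s); z=W[...,2]
m=(abs(W[...,0]-.48)<.12)&(abs(W[...,1]-.352)<.1)&(z>.09)&(z<.105); m&=W[...,1]>.25
print(m.sum(),cv2.minAreaRect((W[m][:,:2]*1000).astype(np.float32)))
s=snapshot("top"); W=cloud(s); z=W[...,2]
m=(abs(W[...,0]-.48)<.12)&(abs(W[...,1]-.352)<.1)&(z>.09)&(z<.105)&(W[...,1]>.25)
print(m.sum(),cv2.minAreaRect((W[m][:,:2]*1000).astype(np.float32)))
cv2.imwrite("pics/tub.png",s["image"][180:300,60:260])
plan(.495-.023,.348,.18,1.438)
E
```

```text
1008 ((500.83050537109375, 348.416748046875), (162.9280548095703, 159.90322875976562), 2.6594130992889404)
623 ((498.0653076171875, 347.03857421875), (158.88731384277344, 159.1320037841797), 2.7563536167144775)
turn [-0.01  0.   -0.  ] shift [ 5.149 -1.763  0.158] at [0.5146 0.1345 0.1863] [-3.14   0.     1.438] w 0.0332 t 36.875
```

Call:
drive_tool([
  [0.7,-0.24,0,0,0,0],
  [0.7,-0.24,0,0,0,0],
  [0.7,-0.24,0,0,0,0],
  [0.7,-0.24,0,0,0,0],
  [0.7,-0.24,0,0,0,0],
  [0.7,-0.24,0,0,0,0],
  [0.7,-0.24,0,0,0,0],
  [0.25,0,0,0,0,0],
  [0,0,0.5,0,0,0],
  [0,0,0.7,0,0,0],
  [0,0,0.7,0,0,0],
  [0,0,0.7,0,0,0],
  [0,0,0.5,0,0,0],
  [0,0,0.2,0,0,0],
  [0,0,0,0,0,0],
  [0,0,0,0,0,0],
])

```text
time: 38.88
tool_pos: [0.4766, 0.3479, 0.0562]
ee_rot: [3.14, -0.001, 1.438]
wrist_force: [0.3, -0.3, -1.5]
width: 0.0331
finger_force: 30.0
```

Call:
drive_tool([
  [0,0,0.4,0,0,0],
  [0,0,0.4,0,0,0],
  [0,0,0,0,0,0],
  [0,0,0,0,0,0],
])

```text
time: 39.38
tool_pos: [0.4757, 0.3476, 0.0227]
ee_rot: [-3.141, 0.0, 1.438]
wrist_force: [-0.4, -0.3, -1.7]
width: 0.0335
finger_force: 30.0
```

Call:
drive_tool([
  [0,0,0,0,0,0],
  [0,0,0,0,0,0],
  [0,0,0,0,0,0],
  [0,0,0,0,0,0],
], gripper=0.54)

```text
time: 39.88
tool_pos: [0.476, 0.3477, 0.0233]
ee_rot: [3.141, -0.0, 1.438]
wrist_force: [0.6, 0.2, 0.6]
width: 0.043
finger_force: 0.0
```

Call:
drive_tool([
  [0,0,-0.4,0,0,0],
  [0,0,-0.8,0,0,0],
  [0,0,-0.8,0,0,0],
  [0,0,-0.8,0,0,0],
  [0,0,-0.8,0,0,0],
  [0,0,-0.8,0,0,0],
  [0,0,0,0,0,0],
  [0,0,0,0,0,0],
])

```text
time: 40.88
tool_pos: [0.4754, 0.3474, 0.1982]
ee_rot: [-3.141, 0.001, 1.438]
wrist_force: [-0.1, -0.0, -0.1]
width: 0.0431
finger_force: 0.0
```

```bash
python3 - <<'E'
from h import *
plan(.488,-.0683,.2,1.438)
E
```

```text
turn [-0.01  0.01 -0.  ] shift [-10.26    1.687  -0.044] at [0.4754 0.3474 0.1982] [-3.141e+00  1.000e-03  1.438e+00] w 0.0431 t 40.875
```

Call:
drive_tool([
  [-0.8,0.14,0,0,0,0],
  [-0.8,0.14,0,0,0,0],
  [-0.8,0.14,0,0,0,0],
  [-0.8,0.14,0,0,0,0],
  [-0.8,0.14,0,0,0,0],
  [-0.8,0.14,0,0,0,0],
  [-0.8,0.14,0,0,0,0],
  [-0.8,0.14,0,0,0,0],
  [-0.8,0.14,0,0,0,0],
  [-0.8,0.14,0,0,0,0],
  [-0.8,0.14,0,0,0,0],
  [-0.8,0.15,0,0,0,0],
  [-0.66,0,0,0,0,0],
  [0,0,0,0,0,0],
  [0,0,0,0,0,0],
], gripper=0.38)

```text
time: 42.75
tool_pos: [0.4878, -0.0674, 0.1978]
ee_rot: [-3.139, -0.001, 1.438]
wrist_force: [0.7, -0.1, 0.2]
width: 0.0585
finger_force: 0.0
```

```bash
python3 cell.py .488 -.0683
```

```text
cell n 1921 1152 X -0.0116 0.0111 -0.0002 Y -0.033 0.034 ztop 0.06201462808286805
turn [-0.02 -0.01  0.01] shift [-2.800e-02  3.000e-03  4.153e+00] at [ 0.488  -0.0672  0.1981] [-3.140e+00 -1.000e-03  1.439e+00] w 0.0583 t 42.8
```

Call:
drive_tool([
  [-0.03,0,0.5,0,0,0],
  [0,0,0.7,0,0,0],
  [0,0,0.7,0,0,0],
  [0,0,0.7,0,0,0],
  [0,0,0.7,0,0,0],
  [0,0,0.4,0,0,0],
  [0,0,0.35,0,0,0],
  [0,0,0,0,0,0],
  [0,0,0,0,0,0],
])

```text
time: 43.92
tool_pos: [0.489, -0.0694, 0.038]
ee_rot: [3.14, 0.0, 1.438]
wrist_force: [0.4, 0.4, -0.1]
width: 0.0584
finger_force: 0.0
```

Call:
drive_tool([
  [0,0,0,0,0,0],
  [0,0,0,0,0,0],
  [0,0,0,0,0,0],
  [0,0,0,0,0,0],
  [0,0,0,0,0,0],
], gripper=1)

```text
time: 44.55
tool_pos: [0.4884, -0.0694, 0.0375]
ee_rot: [3.141, 0.0, 1.438]
wrist_force: [-1.0, -0.6, 2.0]
width: 0.0332
finger_force: 30.0
```

Call:
drive_tool([
  [0,0,-0.3,0,0,0],
  [0,0,-0.6,0,0,0],
  [0,0,-0.8,0,0,0],
  [0,0,-0.8,0,0,0],
  [0,0,-0.8,0,0,0],
  [0,0,-0.8,0,0,0],
  [0,0,0,0,0,0],
  [0,0,0,0,0,0],
])

```text
time: 45.55
tool_pos: [0.4876, -0.0691, 0.1997]
ee_rot: [-3.14, -0.0, 1.438]
wrist_force: [0.6, -0.9, -1.9]
width: 0.033
finger_force: 30.0
```

```bash
python3 - <<'E'
from h import *
s=snapshot("top"); W=cloud(s); z=W[...,2]
a=(abs(W[...,0]-.48)<.12)&(abs(W[...,1]-.352)<.1)&(W[...,1]>.25); m=a&(z>.09)&(z<.105)
r=cv2.minAreaRect((W[m][:,:2]*1000).astype(np.float32)); print(m.sum(),r)
c=np.array(r[0])/1e3; k=(abs(W[...,0]-c[0])<.062)&(abs(W[...,1]-c[1])<.062)&(z>.02)&(z<.06); print("cell in tub",k.sum(),np.nanmedian(W[k],0),W[k].max(0)); 
plan(c[0]+.023,c[1],.18,1.438)
E
```

```text
855 ((497.7099609375, 347.552734375), (158.48045349121094, 159.77493286132812), 2.8541972637176514)
cell in tub 257 [0.47223629 0.34558237 0.03586251] [0.4938364  0.37688391 0.04387556]
turn [-0.03 -0.   -0.  ] shift [10.433 -0.55   0.477] at [ 0.4873 -0.069   0.1991] [-3.138 -0.     1.438] w 0.0334 t 45.6
```

Call:
drive_tool([
  [0.8,-0.04,0,0,0,0],
  [0.8,-0.04,0,0,0,0],
  [0.8,-0.04,0,0,0,0],
  [0.8,-0.04,0,0,0,0],
  [0.8,-0.04,0,0,0,0],
  [0.8,-0.04,0,0,0,0],
  [0.8,-0.04,0,0,0,0],
  [0.8,-0.04,0,0,0,0],
  [0.8,-0.04,0,0,0,0],
  [0.8,-0.04,0,0,0,0],
  [0.8,-0.04,0,0,0,0],
  [0.8,-0.04,0,0,0,0],
  [0.8,-0.03,0,0,0,0],
  [0,0,0.6,0,0,0],
  [0,0,0.8,0,0,0],
  [0,0,0.8,0,0,0],
  [0,0,0.8,0,0,0],
  [0,0,0.4,0,0,0],
  [0,0,0,0,0,0],
  [0,0,0,0,0,0],
])

```text
time: 48.1
tool_pos: [0.524, 0.3462, 0.0663]
ee_rot: [3.14, -0.001, 1.438]
wrist_force: [0.3, 0.9, -0.6]
width: 0.0334
finger_force: 30.0
```

Call:
drive_tool([
  [0,0,0,0,0,0],
  [0,0,0,0,0,0],
  [0,0,0,0,0,0],
  [0,0,0,0,0,0],
], gripper=0.54)

```text
time: 48.6
tool_pos: [0.5233, 0.3458, 0.0653]
ee_rot: [3.141, -0.0, 1.438]
wrist_force: [-0.3, 0.2, -0.8]
width: 0.0432
finger_force: 0.0
```

Call:
drive_tool([
  [0,0,-0.4,0,0,0],
  [0,0,-0.8,0,0,0],
  [0,0,-0.8,0,0,0],
  [0,0,-0.8,0,0,0],
  [0,0,-0.6,0,0,0],
  [0,0,0,0,0,0],
  [0,0,0,0,0,0],
])

```text
time: 49.48
tool_pos: [0.5229, 0.3456, 0.2004]
ee_rot: [-3.141, 0.001, 1.438]
wrist_force: [0.1, 0.1, -0.1]
width: 0.0433
finger_force: 0.0
```

```bash
python3 - <<'E'
from h import *
plan(.55,.0283,.2,1.438)
E
```

```text
turn [-0.01  0.01 -0.  ] shift [-7.773  1.723  0.01 ] at [0.5229 0.3456 0.2004] [-3.141e+00  1.000e-03  1.438e+00] w 0.0433 t 49.475
```

Call:
drive_tool([
  [-0.8,0.3,0,0,0,0],
  [-0.8,0.3,0,0,0,0],
  [-0.8,0.3,0,0,0,0],
  [-0.8,0.3,0,0,0,0],
  [-0.8,0.3,0,0,0,0],
  [-0.8,0.3,0,0,0,0],
  [-0.8,0.3,0,0,0,0],
  [-0.8,0.3,0,0,0,0],
  [-0.8,0.3,0,0,0,0],
  [-0.6,0.3,0,0,0,0],
  [0,0.38,0,0,0,0],
  [0,0,0,0,0,0],
  [0,0,0,0,0,0],
], gripper=0.5)

```text
time: 51.1
tool_pos: [0.615, 0.019, 0.1998]
ee_rot: [-3.139, 0.0, 1.438]
wrist_force: [0.0, 0.2, -0.1]
width: 0.0465
finger_force: 0.0
```

```bash
python3 - <<'E'
from h import *
plan(.6155,.0186,.085,1.438)
s=snapshot("top"); I=s["image"]; W=cloud(s); z=W[...,2]
a=cv2.resize(I[180:290,70:180],(400,400)); b=cv2.resize(I[160:270,180:290],(400,400)); cv2.imwrite("pics/c5.png",np.hstack([a,b]))
m=(abs(W[...,0]-.498)<.06)&(abs(W[...,1]-.3475)<.06)&(z>.02)&(z<.09); print(m.sum(),W[m].max(0))
E
```

```text
turn [-0.03  0.    0.  ] shift [-0.007  0.014  2.871] at [0.615  0.019  0.1998] [-3.139  0.     1.438] w 0.0465 t 51.1
513 [0.54095277 0.37919641 0.04669338]
```

View pics/c5.png

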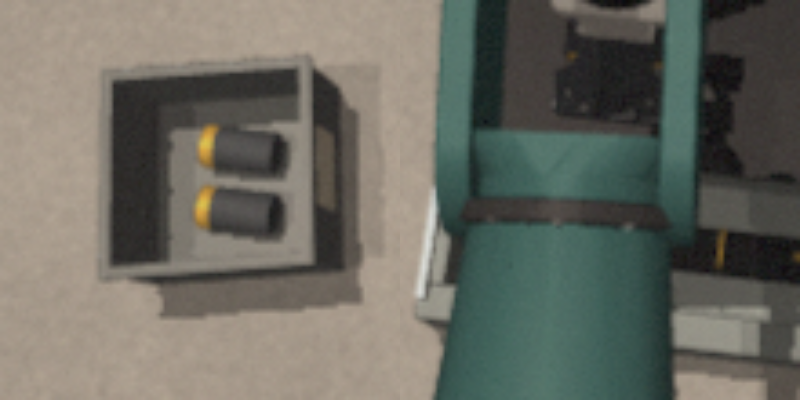

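Both cells lie in the upright tub at crop (245,150) and (240,210). Now I'll shut the cover.

Call:
drive_tool([
  [0,0.01,0.5,0,0,0],
  [0,0,0.6,0,0,0],
  [0,0,0.6,0,0,0],
  [0,0,0.5,0,0,0],
  [0,0,0.4,0,0,0],
  [0,0,0.25,0,0,0],
  [0,0,0,0,0,0],
  [0,0,0,0,0,0],
])

```text
time: 52.15
tool_pos: [0.6168, 0.0185, 0.088]
ee_rot: [3.14, -0.0, 1.438]
wrist_force: [0.6, 0.0, -0.1]
width: 0.0473
finger_force: 0.0
```

Call:
drive_tool([
  [0,0,0,0,0,0],
  [0,0,0,0,0,0],
  [0,0,0,0,0,0],
  [0,0,0,0,0,0],
  [0,0,0,0,0,0],
], gripper=1)

```text
time: 52.78
tool_pos: [0.616, 0.0186, 0.0871]
ee_rot: [-3.141, 0.0, 1.438]
wrist_force: [-0.3, 0.5, 1.0]
width: 0.0111
finger_force: 30.0
```

Call:
drive_tool([
  [0,-0.2,0,0,0,0],
  [0,-0.25,0,0,0,0],
  [0,-0.25,0,0,0,0],
  [0,-0.25,0,0,0,0],
  [0,-0.25,0,0,0,0],
  [0,-0.25,0,0,0,0],
  [0,-0.25,0,0,0,0],
  [0,-0.25,0,0,0,0],
  [0,-0.25,0,0,0,0],
  [0,-0.25,0,0,0,0],
  [0,-0.25,0,0,0,0],
  [0,-0.1,0,0,0,0],
  [0,-0.05,0,0,0,0],
  [0,0,0,0,0,0],
  [0,0,0,0,0,0],
  [0,0,0,0,0,0],
])

```text
time: 54.78
tool_pos: [0.5028, 0.0337, 0.0871]
ee_rot: [-3.14, 0.0, 1.438]
wrist_force: [-1.3, 0.4, 2.4]
width: 0.0111
finger_force: 30.0
```

Call:
drive_tool([
  [0,-0.05,0,0,0,0],
  [0,-0.05,0,0,0,0],
  [0,0,0,0,0,0],
  [0,0,0,0,0,0],
])

```text
time: 55.28
tool_pos: [0.502, 0.0338, 0.0871]
ee_rot: [3.135, -0.0, 1.438]
wrist_force: [7.6, -0.6, -4.8]
width: 0.0112
finger_force: 30.0
```

Call:
drive_tool([
  [0,0.02,0,0,0,0],
  [0,0,0,0,0,0],
  [0,0,0,0,0,0],
  [0,0,0,0,0,0],
  [0,0,0,0,0,0],
], gripper=0.5)

```text
time: 55.9
tool_pos: [0.4999, 0.0341, 0.087]
ee_rot: [-3.141, 0.0, 1.438]
wrist_force: [0.1, -0.2, 0.1]
width: 0.0467
finger_force: 0.0
```

Call:
drive_tool([
  [0,0,-0.4,0,0,0],
  [0,0,-0.8,0,0,0],
  [0,0,-0.8,0,0,0],
  [0,0,-0.8,0,0,0],
  [0,0,-0.8,0,0,0],
  [0,0,0,0,0,0],
], gripper=0.5)

```text
time: 56.65
tool_pos: [0.5018, 0.034, 0.2353]
ee_rot: [3.134, -0.001, 1.438]
wrist_force: [0.0, -0.0, -0.1]
width: 0.0469
finger_force: 0.0
```

```bash
python3 - <<'E'
from h import *
plan(.4652,-.3471,.22,1.438); plan(.4652,-.3471,.22,-.087)
E
```

```text
turn [ 0.08 -0.01 -0.  ] shift [-9.566  0.355  0.382] at [0.5018 0.034  0.2353] [ 3.134e+00 -1.000e-03  1.438e+00] w 0.0469 t 56.65
turn [ 0.06 -0.07 15.25] shift [-0.083  9.572  0.382] at [0.5018 0.034  0.2353] [ 3.134e+00 -1.000e-03  1.438e+00] w 0.0469 t 56.65
```

The cover is at its shut stop (7.6 N). Going back for the key.

Call:
drive_tool([
  [0,0,0,0,0,1],
  [0,0,0,0,0,1],
  [0,0,0,0,0,1],
  [0,0,0,0,0,1],
  [0,0,0,0,0,1],
  [0,0,0,0,0,1],
  [0,0,0,0,0,1],
  [0,0,0,0,0,1],
  [0,0,0,0,0,1],
  [0,0,0,0,0,1],
  [0,0,0,0,0,1],
  [0,0,0,0,0,1],
  [0,0,0,0,0,1],
  [0,0,0,0,0,1],
  [0,0,0,0,0,1],
  [0,0,0,0,0,0.25],
])

```text
time: 58.65
tool_pos: [0.4994, 0.0341, 0.2296]
ee_rot: [3.141, 0.002, -0.087]
wrist_force: [0.1, 0.3, 1.0]
width: 0.0468
finger_force: 0.0
```

Call:
drive_tool([
  [0,0.8,0,0,0,0],
  [0,0.8,0,0,0,0],
  [0,0.8,0,0,0,0],
  [0,0.8,0,0,0,0],
  [0,0.8,0,0,0,0],
  [0,0.8,0,0,0,0],
  [0,0.8,0,0,0,0],
  [0,0.8,0,0,0,0],
  [0,0.8,0,0,0,0],
  [0,0.8,0,0,0,0],
  [0,0.8,0,0,0,0],
  [-0.08,0.77,0,0,0,0],
  [0,0,0,0,0,0],
  [0,0,0,0,0,0],
  [0,0,0,0,0,0],
], gripper=0.2)

```text
time: 60.52
tool_pos: [0.4638, -0.3459, 0.2311]
ee_rot: [-3.141, -0.0, -0.086]
wrist_force: [-0.9, 0.4, 1.0]
width: 0.0753
finger_force: 0.0
```

```bash
python3 - <<'E'
from h import *
plan(.4652,-.3471,.065,-.087)
s=snapshot("wrist"); W=cloud(s); z=W[...,2]
m=(z>.105)&(z<.125)&(abs(W[...,0]-.464)<.028)&(abs(W[...,1]+.348)<.02); p=W[m]; print(np.median(p[:,2]),cv2.minAreaRect((p[:,:2]*1000).astype(np.float32)))
s=snapshot("top"); W=cloud(s); v,u=np.indices(W.shape[:2]); z=W[...,2]
print("bar",W[(u>=220)&(u<270)&(v>=190)&(v<235)&(z>.0975)].mean(0))
m=(u>=230)&(u<266)&(v>=178)&(v<212)&(z>.079)&(z<.086); print("head",W[m].mean(0))
E
```

```text
turn [-0.   -0.    0.01] shift [0.037 0.027 4.153] at [ 0.4638 -0.3459  0.2311] [-3.141 -0.    -0.086] w 0.0753 t 60.525
0.11408189324424337 ((466.29278564453125, -347.7308044433594), (17.731155395507812, 45.80104446411133), 85.48245239257812)
bar [0.49993317 0.03447457 0.10299904]
head [0.5795224  0.02357891 0.08191497]
```

Call:
drive_tool([
  [0.037,0.027,0.5,0,0,0],
  [0,0,0.6,0,0,0],
  [0,0,0.6,0,0,0],
  [0,0,0.6,0,0,0],
  [0,0,0.6,0,0,0],
  [0,0,0.6,0,0,0],
  [0,0,0.4,0,0,0],
  [0,0,0.3,0,0,0],
  [0,0,0,0,0,0],
  [0,0,0,0,0,0],
])

```text
time: 61.88
tool_pos: [0.4654, -0.3486, 0.0641]
ee_rot: [3.14, -0.001, -0.087]
wrist_force: [0.0, 0.8, 0.2]
width: 0.0752
finger_force: 0.0
```

Call:
drive_tool([
  [0,0,0,0,0,0],
  [0,0,0,0,0,0],
  [0,0,0,0,0,0],
  [0,0,0,0,0,0],
  [0,0,0,0,0,0],
  [0,0,0,0,0,0],
  [0,0,0,0,0,0],
], gripper=1)

```text
time: 62.75
tool_pos: [0.4649, -0.3481, 0.063]
ee_rot: [-3.141, 0.0, -0.087]
wrist_force: [-0.2, 0.9, -0.7]
width: 0.0181
finger_force: 30.0
```

Call:
drive_tool([
  [0,0,-0.2,0,0,0],
  [0,0,-0.4,0,0,0],
  [0,0,-0.6,0,0,0],
  [0,0,-0.6,0,0,0],
  [0,0,-0.6,0,0,0],
  [0,0,-0.6,0,0,0],
  [0,0,-0.6,0,0,0],
  [0,0,-0.6,0,0,0],
  [0,0,0,0,0,0],
  [0,0,0,0,0,0],
])

```text
time: 64.0
tool_pos: [0.4647, -0.348, 0.2307]
ee_rot: [-3.141, 0.0, -0.087]
wrist_force: [0.5, 0.3, -1.5]
width: 0.0182
finger_force: 30.0
```

```bash
python3 - <<'E'
from h import *
plan(.5790,.0236,.234,1.438);
E
```

```text
turn [-1.000e-02  0.000e+00 -1.525e+01] shift [ 9.587  1.603 -0.082] at [ 0.4647 -0.348   0.2307] [-3.141  0.    -0.087] w 0.0182 t 64.0
```

Call:
drive_tool([
  [0,0,0,0,0,-1],
  [0,0,0,0,0,-1],
  [0,0,0,0,0,-1],
  [0,0,0,0,0,-1],
  [0,0,0,0,0,-1],
  [0,0,0,0,0,-1],
  [0,0,0,0,0,-1],
  [0,0,0,0,0,-1],
  [0,0,0,0,0,-1],
  [0,0,0,0,0,-1],
  [0,0,0,0,0,-1],
  [0,0,0,0,0,-1],
  [0,0,0,0,0,-1],
  [0,0,0,0,0,-1],
  [0,0,0,0,0,-1],
  [0,0,0,0,0,-0.25],
])

```text
time: 66.0
tool_pos: [0.4644, -0.3477, 0.2294]
ee_rot: [-3.139, -0.002, 1.438]
wrist_force: [0.6, -0.0, -0.6]
width: 0.0179
finger_force: 30.0
```

Call:
drive_tool([
  [0.8,0.14,0,0,0,0],
  [0.8,0.14,0,0,0,0],
  [0.8,0.14,0,0,0,0],
  [0.8,0.14,0,0,0,0],
  [0.8,0.14,0,0,0,0],
  [0.8,0.14,0,0,0,0],
  [0.8,0.14,0,0,0,0],
  [0.8,0.14,0,0,0,0],
  [0.8,0.14,0,0,0,0],
  [0.8,0.14,0,0,0,0],
  [0.8,0.14,0,0,0,0],
  [0.79,0.06,0,0,0,0],
  [0,0,0.6,0,0,0],
  [0,0,0.6,0,0,0],
  [0,0,0.4,0,0,0],
  [0,0,0.3,0,0,0],
  [0,0,0,0,0,0],
  [0,0,0,0,0,0],
  [0,0,0,0,0,0],
])

```text
time: 68.38
tool_pos: [0.5798, 0.0234, 0.1563]
ee_rot: [3.139, -0.0, 1.438]
wrist_force: [0.0, 0.0, -1.0]
width: 0.0179
finger_force: 30.0
```

```bash
cat > al.py <<'E'
from h import *
plan(.579,.0236,.1287,1.438)
s=snapshot("wrist"); W=cloud(s); z=W[...,2]; I=s["image"]
ex=np.array([np.cos(-.133),np.sin(-.133)]); ey=np.array([-ex[1],ex[0]])
h=np.array([.580,.0226]); m=(z>.0785)&(z<.086)&(np.hypot(*(W[...,:2]-h).transpose(2,0,1))<.035); p=W[m]
c,r=cv2.minEnclosingCircle((p[:,:2]*1000).astype(np.float32)); h=np.array(c)/1e3; print("head",h,r)
d=W[...,:2]-h; X=d@ex; Y=d@ey
sl=(z>.0705)&(z<.0775)&(abs(X)<.008)&(abs(Y)<.019); print("slot X,Y",sl.sum(),X[sl].mean(),Y[sl].mean()); 
if sl.sum()>20: print("fit",np.polyfit(Y[sl],X[sl],1))
o=get_obs(); t=o["tool_pos"]; b=(np.hypot(W[...,0]-t[0],W[...,1]-t[1])<.025)&(z>.09)&(z<.132)
print("blade X,Y",b.sum(),X[b].mean(),Y[b].mean(),z[b].min(),z[b].max())
for a in np.arange(.09,.132,.008):
    q=b&(z>=a)&(z<a+.008)
    if q.sum(): print(a.round(3),q.sum(),X[q].mean().round(4),Y[q].mean().round(4))
E
python3 al.py
```

```text
turn [ 0.02 -0.   -0.  ] shift [ 0.002 -0.021  0.689] at [0.5798 0.0234 0.1563] [ 3.139 -0.     1.438] w 0.0179 t 68.375
head [0.5806167 0.02228  ] 23.847658157348633
slot X,Y 118 0.0001362035809987497 0.011905155583278135
fit [-0.09468225  0.00126341]
blade X,Y 42 -0.0013251086288211848 0.015142282834911142 0.1038199495089204 0.11941789697110526
0.098 6 -0.0013 0.0151
0.106 19 -0.0014 0.0152
0.114 17 -0.0012 0.0151
```

```bash
python3 - <<'E'
from h import *
s=snapshot("wrist"); I=s["image"]; cv2.imwrite("pics/w6.png",cv2.resize(I[170:270,235:335],(600,600),interpolation=cv2.INTER_CUBIC))
E
```

```text
(no output)
```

View pics/w6.png

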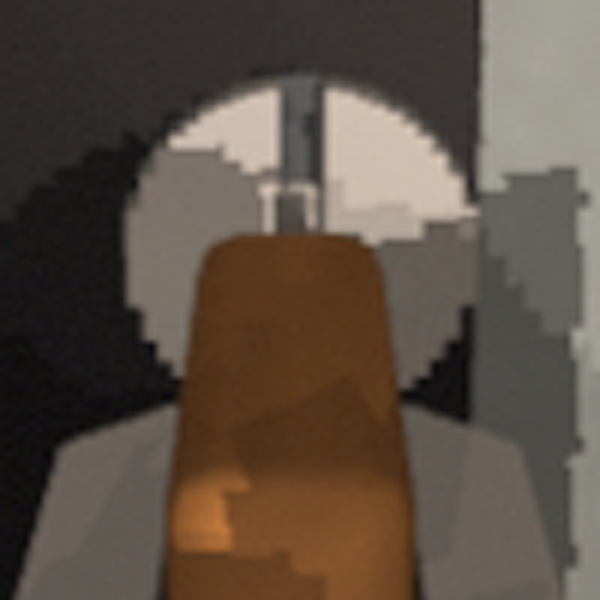

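The slot is upright at u=302 and the blade shows at u=291, about 1.3 mm off in the scale's −x. Correcting and rechecking.

Call:
drive_tool([
  [0,0.032,0.1,0,0,0],
  [0,0,0.1,0,0,0],
  [0,0,0,0,0,0],
  [0,0,0,0,0,0],
  [0,0,0,0,0,0],
])

```text
time: 69.1
tool_pos: [0.5805, 0.0234, 0.1472]
ee_rot: [3.141, 0.0, 1.438]
wrist_force: [-1.3, 0.4, -1.4]
width: 0.0177
finger_force: 30.0
```

```bash
python3 al.py
```

```text
turn [ 0.  0. -0.] shift [ 0.    -0.039  0.462] at [0.5805 0.0234 0.1472] [3.141 0.    1.438] w 0.0177 t 69.1
head [0.58066553 0.02196759] 23.887531280517578
slot X,Y 108 0.00026702081142410437 0.013407814126121484
fit [-0.15744921  0.00237807]
blade X,Y 42 -0.000774401979088969 0.015556047779027844 0.09517897595992611 0.11138702464887366
0.09 9 -0.0008 0.0155
0.098 18 -0.0006 0.0156
0.106 15 -0.001 0.0156
```

Call:
drive_tool([
  [0,0.02,0,0,0,0],
  [0,0,0.12,0,0,0],
  [0,0,0.12,0,0,0],
  [0,0,0.08,0,0,0],
  [0,0,0.06,0,0,0],
  [0,0,0.06,0,0,0],
  [0,0,0,0,0,0],
  [0,0,0,0,0,0],
  [0,0,0,0,0,0],
])

```text
time: 70.28
tool_pos: [0.5814, 0.0233, 0.1297]
ee_rot: [3.141, 0.0, 1.438]
wrist_force: [-0.2, -0.2, -0.8]
width: 0.018
finger_force: 30.0
```

The blade is about 5 mm in with no force. A little deeper, then turn clockwise.

Call:
drive_tool([
  [0,0,0.04,0,0,0],
  [0,0,0,0,0,0],
  [0,0,0,0,0,0.8],
  [0,0,0,0,0,0.8],
  [0,0,0,0,0,0.8],
  [0,0,0,0,0,0.8],
  [0,0,0,0,0,0.8],
  [0,0,0,0,0,0.8],
  [0,0,0,0,0,0.8],
  [0,0,0,0,0,0.8],
  [0,0,0,0,0,0.8],
  [0,0,0,0,0,0.8],
  [0,0,0,0,0,0.8],
  [0,0,0,0,0,0.8],
  [0,0,0,0,0,0.8],
  [0,0,0,0,0,0.8],
  [0,0,0,0,0,0.8],
  [0,0,0,0,0,0.8],
  [0,0,0,0,0,0.8],
  [0,0,0,0,0,0.8],
])

```text
time: 72.78
tool_pos: [0.5812, 0.0234, 0.1278]
ee_rot: [-3.141, 0.0, -0.005]
wrist_force: [0.5, 0.4, -0.8]
width: 0.0177
finger_force: 30.0
```

Call:
drive_tool([
  [0,0,0,0,0,0.8],
  [0,0,0,0,0,0.6],
  [0,0,0,0,0,0.5],
  [0,0,0,0,0,0.4],
  [0,0,0,0,0,0],
  [0,0,0,0,0,0],
])

```text
time: 73.53
tool_pos: [0.5812, 0.0235, 0.1278]
ee_rot: [-3.141, 0.0, -0.231]
wrist_force: [0.3, 1.0, -2.1]
width: 0.018
finger_force: 30.0
```

```bash
python3 - <<'E'
from h import *
o=get_obs(); print(o["wrist_force"],o["wrist_torque"],o["ee_rot"],o["tool_pos"])
E
```

```text
[ 0.27271391  0.95603725 -2.073585  ] [0.21576207 0.04481753 0.11302297] [-3.14130266e+00  2.48273761e-04 -2.31426452e-01] [0.58120821 0.02347917 0.12778855]
```

Call:
drive_tool([
  [0,0,0,0,0,0.4],
  [0,0,0,0,0,0.2],
  [0,0,0,0,0,0],
  [0,0,0,0,0,0],
])

```text
time: 74.03
tool_pos: [0.5812, 0.0235, 0.1278]
ee_rot: [-3.141, 0.0, -0.291]
wrist_force: [-0.1, 1.6, -1.2]
width: 0.0175
finger_force: 30.3
```

```bash
python3 - <<'E'
from h import *
o=get_obs(); print(o["wrist_force"],o["wrist_torque"],o["ee_rot"],o["tool_pos"])
E
```

```text
[-0.07038078  1.58960572 -1.15567693] [0.39266115 0.04271972 0.63702355] [-3.14131763e+00  2.88044988e-04 -2.91313418e-01] [0.58119892 0.02351961 0.12778455]
```

Torque is 0.64 N m, so it's at the locked stop. I'll relieve it, lift, and check.

Call:
drive_tool([
  [0,0,0,0,0,-0.5],
  [0,0,0,0,0,-0.5],
  [0,0,0,0,0,-0.2],
  [0,0,0,0,0,0],
  [0,0,-0.1,0,0,0],
  [0,0,-0.2,0,0,0],
  [0,0,-0.4,0,0,0],
  [0,0,-0.5,0,0,0],
  [0,0,-0.5,0,0,0],
  [0,0,-0.5,0,0,0],
  [0,0,-0.5,0,0,0],
  [0,0,0,0,0,0],
  [0,0,0,0,0,0],
])

```text
time: 75.65
tool_pos: [0.5811, 0.0233, 0.2357]
ee_rot: [3.141, 0.0, -0.172]
wrist_force: [-0.4, 0.4, -1.2]
width: 0.0179
finger_force: 30.0
```

```bash
python3 - <<'E'
from h import *
o=get_obs(); t=o["tool_pos"]; s=snapshot("wrist"); W=cloud(s); z=W[...,2]
for a,b in((.25,.275),):
    q=W[(np.hypot(W[...,0]-t[0],W[...,1]-t[1])<.03)&(z>a)&(z<b)]; print(len(q),cv2.minAreaRect((q[:,:2]*1000).astype(np.float32)))
q=W[(np.hypot(W[...,0]-t[0],W[...,1]-t[1])<.03)&(z>.182)&(z<.21)]; print("blade",len(q),q.mean(0))
plan(.4652,-.3475,.234,-.087)
E
```

```text
1616 ((596.926513671875, 19.772470474243164), (42.24148941040039, 17.541471481323242), 80.79666900634766)
blade 41 [0.59602337 0.01972403 0.19164463]
turn [ 0.    0.01 -0.85] shift [-2.075  9.486  0.026] at [0.5809 0.0233 0.235 ] [ 3.141e+00  1.000e-03 -1.720e-01] w 0.0178 t 75.7
```

Call:
drive_tool([
  [0,0,0,0,0,-0.85],
  [-0.18,0.8,0,0,0,0],
  [-0.18,0.8,0,0,0,0],
  [-0.18,0.8,0,0,0,0],
  [-0.18,0.8,0,0,0,0],
  [-0.17,0.8,0,0,0,0],
  [-0.17,0.8,0,0,0,0],
  [-0.17,0.8,0,0,0,0],
  [-0.17,0.8,0,0,0,0],
  [-0.17,0.8,0,0,0,0],
  [-0.17,0.8,0,0,0,0],
  [-0.17,0.8,0,0,0,0],
  [-0.17,0.69,0,0,0,0],
  [0,0,0,0,0,0],
  [0,0,0,0,0,0],
  [0,0,0,0,0,0],
])

```text
time: 77.7
tool_pos: [0.4657, -0.3466, 0.2357]
ee_rot: [-3.141, 0.0, -0.086]
wrist_force: [0.3, 0.4, -1.5]
width: 0.0182
finger_force: 30.0
```

```bash
python3 - <<'E'
from h import *
plan(.4652,-.3475,.0630,-.087)
s=snapshot("top"); I=s["image"]; W=cloud(s); v,u=np.indices(W.shape[:2]); z=W[...,2]
print("bar",W[(u>=220)&(u<270)&(v>=190)&(v<235)&(z>.0975)].mean(0))
G=cv2.cvtColor(I,cv2.COLOR_BGR2GRAY)[183:209,233:262]
print("\n".join("".join(" .:-=+*#%@"[min(9,int(g)//26)] for g in r) for r in G))
E
```

```text
turn [-0.    0.    0.01] shift [-0.01   0.023  4.318] at [ 0.4657 -0.3466  0.2357] [-3.141  0.    -0.086] w 0.0182 t 77.7
bar [0.49962783 0.03447869 0.10337699]
+++++++++++++++++++++++++++++
+++++++++++++++++++++++++++++
+++++++++++++++++++++++++++++
--=======++++++++++++++++++++
::::::::-==+**+++*+++++++++++
:::::::::=**#*-=***=-======+=
:::::::-=*###*-=*##*=::::----
:::::::+*####*-=*###*-:::::::
::::::=*#####+:+*####+:::::::
:::::-+*####*+:+#####*-::::::
:::::-*######+=*#####*=::::::
:::::=*#####***######*+::::::
:::::=*#####*+*######*+::::::
:::::=*#####*+#######*=::::::
:::::-+#####*+#######*=::::::
:::::-+#####*=*######*-::::::
::::::-+####*-+#####*=.::::::
:::::::=*##*+-+####*=:.::::::
::::::::=*#*+=+###*+-::::::::
:::::::::-++==+**+=..::::::::
::::::::::::--==-:..:::::::::
:::::::::::...:...:::::::::::
:::::::::::::::::::::::::::::
:::::::::::::::::::::::::::::
:::::::::::::::::::::::::::::
:::::::::::::::::::::::::::::
```

The slot is back along the scale's x, so it's locked, and the bar hasn't moved. Lowering the key into its pocket.

Call:
drive_tool([
  [-0.01,0.005,0.5,0,0,0],
  [0,0,0.5,0,0,0],
  [0,0,0.5,0,0,0],
  [0,0,0.5,0,0,0],
  [0,0,0.5,0,0,0],
  [0,0,0.4,0,0,0],
  [0,0,0.3,0,0,0],
  [0,0,0.3,0,0,0],
  [0,0,0.3,0,0,0],
  [0,0,0.3,0,0,0],
  [0,0,0.1,0,0,0],
  [0,0,0,0,0,0],
  [0,0,0,0,0,0],
])

```text
time: 79.38
tool_pos: [0.4652, -0.3481, 0.0685]
ee_rot: [3.141, -0.001, -0.087]
wrist_force: [0.4, 0.8, -0.2]
width: 0.0179
finger_force: 30.0
```

Call:
drive_tool([
  [0,-0.01,0.04,0,0,0],
  [0,0,0.05,0,0,0],
  [0,0,0.03,0,0,0],
  [0,0,0,0,0,0],
  [0,0,0,0,0,0],
])

```text
time: 80.0
tool_pos: [0.4649, -0.3474, 0.0631]
ee_rot: [3.142, 0.0, -0.087]
wrist_force: [0.2, -0.2, -0.6]
width: 0.0181
finger_force: 30.0
```

Call:
drive_tool([
  [0,0,0,0,0,0],
  [0,0,0,0,0,0],
  [0,0,0,0,0,0],
  [0,0,0,0,0,0],
  [0,0,0,0,0,0],
  [0,0,0,0,0,0],
  [0,0,0,0,0,0],
], gripper=0)

```text
time: 80.88
tool_pos: [0.4649, -0.3474, 0.0631]
ee_rot: [3.141, -0.0, -0.087]
wrist_force: [-1.1, -0.3, -0.1]
width: 0.0845
finger_force: 0.0
```

Call:
drive_tool([
  [0,0,-0.3,0,0,0],
  [0,0,-0.6,0,0,0],
  [0,0,-0.8,0,0,0],
  [0,0,-0.8,0,0,0],
  [0,0,-0.8,0,0,0],
  [0,0,-0.8,0,0,0],
  [0,0,0,0,0,0],
  [0,0,0,0,0,0],
])

```text
time: 81.88
tool_pos: [0.4646, -0.3471, 0.2262]
ee_rot: [-3.141, 0.001, -0.087]
wrist_force: [0.1, -0.2, -0.2]
width: 0.094
finger_force: 0.0
```

```bash
python3 - <<'E'
from h import *
print(get_obs()["tool_pos"])
s=snapshot("wrist"); W=cloud(s); z=W[...,2]
m=(z>.1)&(z<.13)&(abs(W[...,0]-.464)<.028)&(abs(W[...,1]+.348)<.02); p=W[m]; print(np.median(p[:,2]),cv2.minAreaRect((p[:,:2]*1000).astype(np.float32)))
s=snapshot("top"); I=s["image"]; W=cloud(s); z=W[...,2]
m=(abs(W[...,0]-.48)<.12)&(abs(W[...,1]-.352)<.1)&(z>.09)&(z<.105)&(W[...,1]>.25)
print("tub",cv2.minAreaRect((W[m][:,:2]*1000).astype(np.float32)))
cv2.imwrite("pics/end.png",I)
E
```

```text
[ 0.46463007 -0.34714102  0.22615597]
0.11418136471840412 ((466.7780456542969, -348.0140075683594), (17.401288986206055, 44.848487854003906), 85.2275390625)
tub ((498.0199890136719, 347.2090148925781), (158.53082275390625, 158.96151733398438), 2.852276563644409)
```

View pics/end.png

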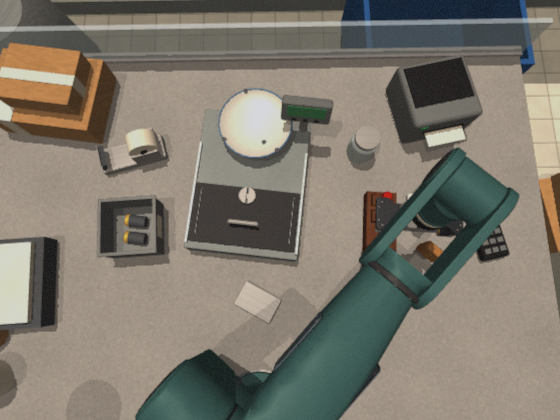

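The final view shows the cover shut with the slot along x at (247,196) and both cells in the tub at (135,228). The wrist reading puts the key fully home, with its top at 0.114. Handing in.

```bash
python3 -c "
from h import *
print(close_job())"
```

```text
the job is handed in; nothing more can be done
None
```

I handed the job in with both spent cells in the used-battery tub, the cover shut and locked, and the key fully home in the stand; the hand-in gave no verdict.

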